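Load the sample feeder rail of a spectrometer

TASK

Get the sample feeder ready. First, while the carriers still stand on the bench, turn its selector knob two clicks clockwise from off. Then hang every sample carrier by its eye on the bent wire rail, putting it on at the free end, and slide it round both bends up to the stop plate, so that they hang packed against the plate one behind another (in any order); once they are all there, turn the knob three more clicks clockwise, and leave the other things on the bench where they are.

Things in the scene. Friction and masses are not known exactly. Their poses are not given: they have to be found in the camera images.
- carrier1_eye (a point): loose sample carrier, 98 mm tall, 220 g: foot block 28 (x) x 44 (y) x 20 mm with a dark disc on it; above it an upright steel ring (the eye), hole 26 mm, outside 38 mm, 8 mm thick along x; on top a black tab 14 (x) x 26 (y) mm, from 18 to 53 mm above the eye's centre. All centred on one axis. This point: the eye's centre, 45 mm above the foot's underside; x along the hole, z up
- carrier2_eye (a point): a sample carrier exactly like carrier1 (three or all four of the four are present); this point is its eye's centre, 45 mm above the foot's underside. Carriers look the same turned half round. Let go on the wire a carrier hangs stably, its eye's centre 9 mm below the wire's centre line
- carrier3_eye (a point): a sample carrier exactly like carrier1 (three or all four of the four are present); this point is its eye's centre, 45 mm above the foot's underside. Gripping the tab across its 26 mm width (along y) keeps the fingers clear of its neighbours in the row
- carrier4_eye (a point): a sample carrier exactly like carrier1 (three or all four of the four are present); this point is its eye's centre, 45 mm above the foot's underside.
- rail: feeder rail, fixed: a level steel wire 8 mm thick, centre line 95 mm above the bench, one end free, the other in the stop plate. Origin on the bench, z up. Centre line (x, y in mm) in this frame: free tip (-150, 30), first bend (-70, 30), second bend (-20, -30), stop plate's face (125, -30), straight between; each bend turns 50 degrees, rounded to a radius of 25 mm
- rail_tip (a point): the free tip of the wire, on its centre line; the wire stands clear of the bench with nothing under it as far as the second bend
- rail_bend1 (a point): corner point of the first bend, where the centre lines of the straights before and after it meet
- rail_bend2 (a point): corner point of the second bend, likewise; after it a grey base plate 12 mm high lies under the wire, from x = 0 to 145, y = -75 to 15 mm in the rail's frame
- rail_stop (a point): where the wire's centre line meets the aluminium stop plate's face; the plate is 70 mm wide, its top 104 mm above the bench. The carriers' feet butt on this plate and on one another, so their eyes come to rest at about x = 111, 83, 55 and 27 mm in the rail's frame
- selector (a joint): angle of the selector knob (rad), 0 at off, where it starts, growing clockwise seen from above; it clicks every 0.4488 rad (25.7 degrees) from 0 to 6 clicks and, when let go, springs into the nearest click; the detents take about 0.06 N m to pass
- selector_grip (a point): on the knob's vertical axis, 82 mm above the bench, at the height to grip. The knob is a black bar grip 42 mm long (along this point's x, which turns with the knob), 14 mm thick (y), 30 mm high, from 59 to 89 mm above the bench, on a round skirt of 44 mm diameter, on top of a grey control box 110 x 110 x 45 mm; small white dots mark the clicks
- wash_bottle: bystander: a green bottle with a white cap, 56 mm in diameter, 120 mm tall; origin under its centre
- ref_disc: bystander: a steel reference cylinder, 48 mm in diameter, 30 mm high; origin under its centre
- wipe_box: bystander: a cardboard box of wipes 90 x 130 x 60 mm; origin under its centre
There are look-alikes about, which are no part of the job. There is more than one size of the part that bears selector; the job needs the larger.

How it is judged (in metres and radians):
On the way, in this order (a step that is already met when the one before it is completed fails the run):
1. the selector stands at two clicks while all carriers stand on the bench (value of joint selector between 0.777598 and 1.0176 rad and height (world z) of each of carrier1_eye, carrier2_eye, carrier3_eye, carrier4_eye below 0.065 m), for 0.5 s.
2. all carriers hang on the last straight of the rail, packed against the stop plate, with the selector still at two clicks (x of each of carrier1_eye, carrier2_eye, carrier3_eye, carrier4_eye in the frame of rail above 0.015 m and y of carrier1_eye in the frame of rail between -0.042 and -0.018 m and z of carrier1_eye in the frame of rail between 0.078 and 0.1 m and angle between each of carrier1_eye, carrier2_eye, carrier3_eye, carrier4_eye's own z axis and vertical below 0.3 rad and (x of carrier1_eye in the frame of rail above 0.102 m or distance between carrier1_eye and carrier2_eye below 0.037 m or distance between carrier1_eye and carrier3_eye below 0.037 m or distance between carrier1_eye and carrier4_eye below 0.037 m) and y of carrier2_eye in the frame of rail between -0.042 and -0.018 m and z of carrier2_eye in the frame of rail between 0.078 and 0.1 m and (x of carrier2_eye in the frame of rail above 0.102 m or distance between carrier2_eye and carrier1_eye below 0.037 m or distance between carrier2_eye and carrier3_eye below 0.037 m or distance between carrier2_eye and carrier4_eye below 0.037 m) and y of carrier3_eye in the frame of rail between -0.042 and -0.018 m and z of carrier3_eye in the frame of rail between 0.078 and 0.1 m and (x of carrier3_eye in the frame of rail above 0.102 m or distance between carrier3_eye and carrier1_eye below 0.037 m or distance between carrier3_eye and carrier2_eye below 0.037 m or distance between carrier3_eye and carrier4_eye below 0.037 m) and y of carrier4_eye in the frame of rail between -0.042 and -0.018 m and z of carrier4_eye in the frame of rail between 0.078 and 0.1 m and (x of carrier4_eye in the frame of rail above 0.102 m or distance between carrier4_eye and carrier1_eye below 0.037 m or distance between carrier4_eye and carrier2_eye below 0.037 m or distance between carrier4_eye and carrier3_eye below 0.037 m) and x of any of carrier1_eye, carrier2_eye, carrier3_eye, carrier4_eye in the frame of rail above 0.102 m and value of joint selector between 0.777598 and 1.0176 rad), for 0.3 s.
3. the selector stands at five clicks (value of joint selector between 2.12399 and 2.36399 rad), for 0.5 s.
At the end, for the whole second after the job is handed in: Selector at five clicks (within 0.12 rad); every carrier present hangs still (under 5 cm/s), upright (0.3 rad), on the wire's last straight: the foremost within 9 mm of touching the stop plate, each other within 9 mm of touching a neighbour, none more than 12 mm behind the fourth place (all of step 3 and x of each of carrier1_eye, carrier2_eye, carrier3_eye, carrier4_eye in the frame of rail above 0.015 m and y of carrier1_eye in the frame of rail between -0.042 and -0.018 m and z of carrier1_eye in the frame of rail between 0.078 and 0.1 m and angle between each of carrier1_eye, carrier2_eye, carrier3_eye, carrier4_eye's own z axis and vertical below 0.3 rad and (x of carrier1_eye in the frame of rail above 0.102 m or distance between carrier1_eye and carrier2_eye below 0.037 m or distance between carrier1_eye and carrier3_eye below 0.037 m or distance between carrier1_eye and carrier4_eye below 0.037 m) and y of carrier2_eye in the frame of rail between -0.042 and -0.018 m and z of carrier2_eye in the frame of rail between 0.078 and 0.1 m and (x of carrier2_eye in the frame of rail above 0.102 m or distance between carrier2_eye and carrier1_eye below 0.037 m or distance between carrier2_eye and carrier3_eye below 0.037 m or distance between carrier2_eye and carrier4_eye below 0.037 m) and y of carrier3_eye in the frame of rail between -0.042 and -0.018 m and z of carrier3_eye in the frame of rail between 0.078 and 0.1 m and (x of carrier3_eye in the frame of rail above 0.102 m or distance between carrier3_eye and carrier1_eye below 0.037 m or distance between carrier3_eye and carrier2_eye below 0.037 m or distance between carrier3_eye and carrier4_eye below 0.037 m) and y of carrier4_eye in the frame of rail between -0.042 and -0.018 m and z of carrier4_eye in the frame of rail between 0.078 and 0.1 m and (x of carrier4_eye in the frame of rail above 0.102 m or distance between carrier4_eye and carrier1_eye below 0.037 m or distance between carrier4_eye and carrier2_eye below 0.037 m or distance between carrier4_eye and carrier3_eye below 0.037 m) and x of any of carrier1_eye, carrier2_eye, carrier3_eye, carrier4_eye in the frame of rail above 0.102 m and linear speed of each of carrier1, carrier2, carrier3, carrier4 below 0.05 m/s).
It fails at once if the wash bottle is moved by more than 3 cm (distance of wash_bottle from where it was at the start of the episode above 0.03 m).
It fails at once if the ref disc is moved by more than 3 cm (distance of ref_disc from where it was at the start of the episode above 0.03 m).
It fails at once if the wipe box is moved by more than 3 cm (distance of wipe_box from where it was at the start of the episode above 0.03 m).
Of carrier1, carrier2, carrier3, carrier4 only 3 to 4 are there at a start; the rules pass over those that are not, and their reading is None.
At some moment in a run one of carrier1, carrier2, carrier3, carrier4 may be knocked a few centimetres aside while the robot is not near it.
It also fails if it takes over 210 s, if anything falls off the work surface, if the arm or the gripper's body presses on something with over 40 N, if the wrist force passes 120 N, or if a joint passes its speed limit or range.

ROBOT

A 6-joint arm with a two-finger parallel gripper is mounted at the origin on the work surface. World frame = base frame: x ahead of the robot, y to its left, z up, the work surface at z = 0. Lengths are in mm, angles in rad, forces in N, time in s.
With the tool pointing down it reaches from about 300 to 850 mm from the base axis. Payload 5.4 kg.
Tool frame: the origin (TCP) lies on the mounting face of the last link; the fingertips stand 173 mm ahead of it and the grasp point (between the pads) lies 155 mm ahead of it; z points along the fingers, y is the direction in which the jaws open and shut (so a half turn about z gives the same grasp; the last joint's range is limited). The gripper opens to 85 mm and grips with 20 to 120 N. Pads are 22 mm wide; open, the fingers measure 114 mm over their backs; the gripper's body (76 mm by 85 mm) begins 54 mm behind the grasp point. The pads swing forward as they close: fully open they stand 13 mm farther back than shut.
Start: joints at [0.936, 0.158, 1.597, -0, 1.386, -0.21], TCP at [236.988, 523.874, 404.699] pointing down, gripper open.
Joint ranges: [-2.91, 2.91], [-0.94, 2.29], [0.18, 2.7], [-1.29, 4.43], [0.17, 2.64], [-3, 3]. Speed limits (rad/s): [2.57, 2.57, 3.14, 3.14, 3.14, 3.14].

INTERFACE

Orientations are given as a unit quaternion [x, y, z, w].
In Python, from bench import env gives the robot as it stands.
- The arm moves only by the tool apply_moves, never from a script. Its argument "increments" is a list of rows, each an object with "dp": the shift along the tool's x, y, z normalised to -1 to 1, where 1 is 2.5 cm, a list of three; "spin": the turn about the tool's z normalised to -1 to 1, where 1 is 5 degrees; "fingers": the closure, from -1 (fully open) to 1 (shut). In form: [{"dp": [dx, dy, dz], "spin": spin, "fingers": fingers}, ...]. A call has 1 to 12 rows; each row shifts and turns the commanded pose from where the row before left it, along the tool's axes as they then stand; what a row does not reach is not made up. A row lasts 1/12 s, in which the tool goes at most 41.7 mm and 7.16 degrees, less where a joint would pass 70% of its speed; a pose out of reach is approached as far as the arm can. A call with a number of a shift or a turn outside -1 to 1 is refused whole. A call with a gripper value outside its range is refused whole. The fingers move at their own pace and stop on an object; "grip_force" is the grip in N (left out, the last holds). Time passes only in rows, so rows that do not move let the fingers close. It gives the time, the measured TCP pose, the force and the opening at its end, in the units of the state.
- env.read_state(): the state, without advancing time (a new reading comes with each control period).
- env.capture(name): name is "scene" or "side" or "wrist"; returns the picture (384x512x3 uint8, red, green, blue); there is no depth.
- env.get_calibration(name): a dict with "fov_y" (degrees; the focal length in pixels is half the picture's height over the tangent of half this angle, whatever the lens; pixels are square), "cx", "cy" (the principal point, pixels), "dist_coeffs" ([k1, k2, p1, p2, k3] as OpenCV has them; the pictures are not rectified), "R" (3x3) and "t" (3): a world point X has camera coordinates R X + t. Camera axes: x right, y down, z forward; pixel columns grow to the right and rows downward; lengths in mm; the calibration is good to about 2 mm. A picture is of the moment at which its call begins: read the wrist's pose just before it. get_calibration takes no time and is no camera call; for the wrist camera it gives the pose at the moment of the call.
- env.close_job(): hands the job in, once; it reports no verdict.
The state is a dict: "time": time; "joints": joint angles; "joint_vel": joint speeds; "joint_efforts": joint torques, N m; "ee_pos": TCP position; "tool_rot": TCP orientation; "force": force on the tool from outside, world axes, zero at the start; "ft_torque": the same for the moment, N m; "width": finger opening in mm.
Only numpy, scipy, OpenCV 4.12 (cv2) and the standard library are available. Lean on these libraries where they do the work, as an engineer would, in place of code of your own. Each camera call takes 0.05 s, during which the arm holds its last target. There are 200 camera calls.

## Working session

There is one attempt and no reset: what is moved stays moved. The work goes in short steps, Python scripts to look and compute and a tool call to move; the robot and the scene stay as the last step left them, time stands still between calls to the robot, and variables do not carry over. Pictures are saved under pics/ and viewed, about 12 in all and at most 16, crops included, and the job is handed in when it is done.

Besides the shell and the picture viewer there is one more tool, called after "Call:" by a JSON object that holds its "op" and its "data". apply_moves: Moves the arm, as the interface text tells. Scaled input: -1 to 1 covers 2.5 cm each way for a shift and 5 degrees each way for a turn. Its arguments: {"type":"object","properties":{"increments":{"type":"array"},"grip_force":{"type":"number"}},"required":["increments"]}

```bash
ls; mkdir -p pics
cat > h.py <<'E'
import numpy as np, cv2
from bench import env
from scipy.spatial.transform import Rotation as Rn
def cal(n):
    c=env.get_calibration(n); f=192/np.tan(np.radians(c['fov_y'])/2)
    K=np.array([[f,0,c['cx']],[0,f,c['cy']],[0,0,1.]]); return K,np.array(c['dist_coeffs'],float),np.array(c['R'],float),np.array(c['t'],float)
def ray(c,uv):
    K,d,R,t=c; p=cv2.undistortPoints(np.array(uv,float).reshape(-1,1,2),K,d).reshape(-1,2)
    v=np.c_[p,np.ones(len(p))]@R; return -R.T@t,v
def onz(c,uv,z):
    o,v=ray(c,uv); s=(z-o[2])/v[:,2]; return o+v*s[:,None]
def proj(c,X):
    K,d,R,t=c; return cv2.projectPoints(np.array(X,float).reshape(-1,1,3),cv2.Rodrigues(R)[0],t,K,d)[0].reshape(-1,2)
def tri(c1,u1,c2,u2):
    o1,v1=ray(c1,u1);o2,v2=ray(c2,u2);A=0;b=0
    for o,v in((o1,v1[0]),(o2,v2[0])):
        v=v/np.linalg.norm(v);P=np.eye(3)-np.outer(v,v);A=A+P;b=b+P@o
    return np.linalg.solve(A,b)
def snap(n,f):
    c=cal(n);im=env.capture(n);cv2.imwrite('pics/'+f,im[:,:,::-1]);return c,im
E
python3 - <<'E'
from h import *
s=env.read_state();print(s)
ims=[]
for n in('scene','side','wrist'):
    c,im=snap(n,n+'0.png');print(n,c[0][0,0],c[0][:2,2],c[1],(-c[2].T@c[3]).round(),c[2][2].round(2))
E
```

```text
pics
{'time': 0.0, 'joints': array([ 9.35927156e-01,  1.59101125e-01,  1.59822504e+00, -1.19402713e-05,
        1.38617395e+00, -2.10081462e-01]), 'joint_vel': array([ 0.00081807, -0.00061719,  0.00144842, -0.00156423,  0.00076516,
        0.00021389]), 'joint_efforts': array([ 9.87381100e-04, -3.96017647e+01, -3.31423652e+01, -2.64818073e-04,
        8.81863525e-03, -4.44990656e-05]), 'ee_pos': array([236.82140226, 523.67156112, 403.69091644]), 'tool_rot': array([ 2.10799391e-01,  9.77528878e-01, -8.72281813e-04, -3.85696491e-04]), 'force': array([-0.88529392, -0.61775642,  0.25745972]), 'ft_torque': array([-0.08128479,  0.02377113,  0.03893304]), 'width': 85.40270711243667}
scene 349.9844101847549 [256.33922581 190.84129394] [0.00596203 0.         0.         0.         0.        ] [1069. -121.  867.] [-0.53  0.15 -0.84]
side 347.9183140190002 [254.04624714 188.15366918] [-0.10319127  0.          0.          0.          0.        ] [ 542. -789.  767.] [ 0.06  0.76 -0.64]
wrist 295.50870052286245 [253.06586317 195.81159008] [-0.06961942  0.          0.          0.          0.        ] [167. 554. 374.] [ 0.27 -0.12 -0.95]
```

```bash
python3 -c "
import cv2
for n in('scene','side'): cv2.imwrite('pics/%s0b.png'%n,cv2.resize(cv2.imread('pics/%s0.png'%n),(800,600),interpolation=cv2.INTER_CUBIC))"
```

```text
(no output)
```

View pics/scene0b.png

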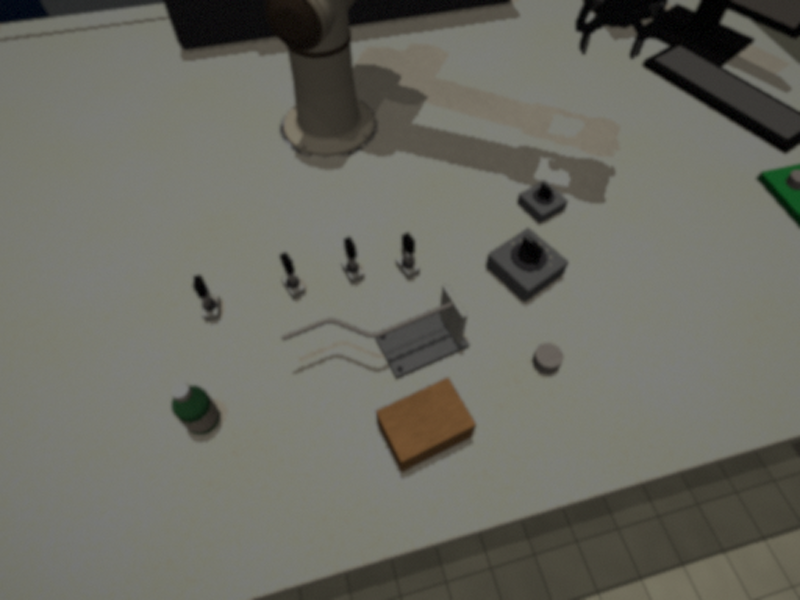

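View pics/side0b.png

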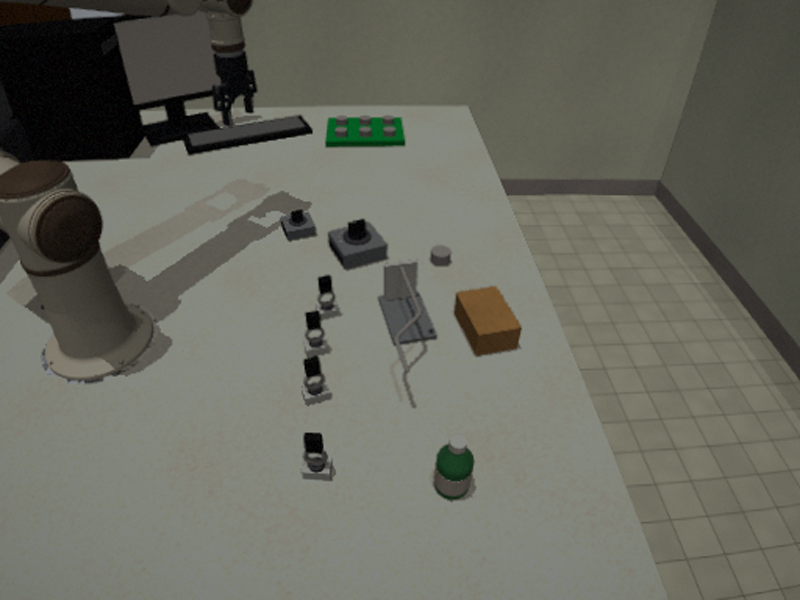

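The scene shows four carriers, with black tabs at about (203,290), (288,265), (350,250) and (408,245) in the 800 px scene picture. The rail tip is at (284,337) and its stop plate at (453,318). The lower wire is a shadow. Two things could be the selector: a small box at (543,200) and a larger one at (528,262). The job needs the larger. The other bystanders are the bottle (195,408), box (425,422) and disc (548,358).

Run:
```python
from h import *
a=cal('scene');b=cal('side')
P={'tip':((284,337),(412,404)),'knobL':((530,247),(357,228)),'c1':((200,286),(313,443)),'c2':((287,264),(313,367)),'c3':((350,248),(313,320)),'c4':((408,244),(325,283)),
'bend1':((331,321),(404,362)),'bend2':((378,335),(423,320)),'platecorner_nearleft':((398,376),(436,340)), 'plcornerR':((378,336),(397,343))}
for k,(u,v) in P.items():
    u=np.array(u)*.64;v=np.array(v)*.64
    X=tri(a,u,b,v);print(k,X.round(),(proj(a,X)[0]-u).round(1))
for n,c in(('scene',a),('side',b)):
    im=cv2.imread('pics/%s0.png'%n); m=(im.max(2)<32).astype(np.uint8)
    nn,l,st,ce=cv2.connectedComponentsWithStats(m)
    for i in range(1,nn):
        if 20<st[i,4]<400: print(n,st[i],ce[i].round(1),onz(c,[ce[i]],80)[0].round())
```

```text
tip [ 600. -199.   47.] [-3.4  7.9]
knobL [525. 282.  72.] [-0.2  0.8]
c1 [ 458. -310.   77.] [-0.   0.1]
c2 [ 450. -156.   77.] [-0.   0.1]
c3 [443. -39.  78.] [-0.  0.]
c4 [462.  66.  80.] [ 0.1 -0.3]
bend1 [ 594. -114.   58.] [-2.7  7. ]
bend2 [642. -39.  79.] [-1.1  3.3]
platecorner_nearleft [679. -13.  -6.] [-0.5  1.4]
plcornerR [599. -29.   4.] [-0.5  1.4]
scene [  0   0  31  14 349] [13.1  5.8] [-540. -692.   80.]
scene [487 114  25  29  72] [499.6 127.8] [545. 800.  80.]
scene [344 118   9  12  78] [348.1 123.8] [410. 358.  80.]
scene [333 128  15  13  39] [339.4 134.3] [443. 316.  80.]
scene [258 151   6  11  53] [260.6 155.8] [462.  64.  80.]
scene [330 153  17  18 210] [338.6 161.9] [540. 273.  80.]
scene [222 154   5  11  41] [223.8 159.2] [447. -40.  80.]
scene [181 163   6  12  42] [183.6 168.7] [ 451. -156.   80.]
scene [313 167  28  24 119] [325.  179.1] [586. 213.  80.]
scene [342 174  17  13  24] [350.  179.9] [607. 279.  80.]
scene [125 178   7  12  56] [127.8 183.6] [ 462. -310.   80.]
scene [124 257  10  12  29] [130.2 262.6] [ 692. -320.   80.]
side [146   0  15   9 104] [152.6   3.3] [-170. 2701.   80.]
side [136  27  20   7  66] [146.8  30.5] [ -48. 1782.   80.]
side [186 135   9   8  53] [189.8 138.5] [383. 322.  80.]
side [223 141  12  13 127] [228.3 147.3] [526. 258.  80.]
side [  0 147   6  12  43] [  1.7 152. ] [-312.  269.   80.]
side [211 154   9  15  39] [214.9 160.9] [480. 176.  80.]
side [204 177   8  11  73] [207.6 181.8] [460.  64.  80.]
side [196 199   9  12  85] [199.9 204.6] [443. -41.  80.]
side [195 228  10  14 103] [199.3 234.5] [ 448. -158.   80.]
side [195 277  12  13 130] [200.3 283.1] [ 458. -311.   80.]
```

Run:
```python
from h import *
a=cal('scene');b=cal('side');
for n,c,u in(('s1',a,(284,337)),('s2',a,(295,372)),('side',b,(412,404)),('b1',a,(331,321)),('b1low',a,(340,355)),('sideb1',b,(404,362)),('b2',a,(378,335)),('b2low',a,(385,370)),('sideb2',b,(423,320)),('stop',a,(447,305)),('stop side',b,(402,263))):
    u=np.array(u)*.64; print(n,onz(c,[u],95)[0].round(),onz(c,[u],0)[0].round())
A=cv2.imread('pics/scene0.png')[170:260,170:310];B=cv2.imread('pics/side0.png')[155:265,230:330]
A=cv2.resize(A,None,fx=5,fy=5,interpolation=3);B=cv2.resize(B,None,fx=5,fy=5,interpolation=3)
cv2.imwrite('pics/crA.png',A*2 if 0 else cv2.convertScaleAbs(A,alpha=1.5));
```

```text
s1 [ 607. -183.   95.] [ 550. -190.    0.]
s2 [ 673. -176.   95.] [ 624. -182.    0.]
side [ 610. -257.   95.] [ 620. -182.    0.]
b1 [ 597. -104.   95.] [ 539. -102.    0.]
b1low [ 662. -102.   95.] [ 612. -100.    0.]
sideb1 [ 604. -168.   95.] [613. -80.  -0.]
b2 [643. -36.  95.] [591. -25.   0.]
b2low [706. -40.  95.] [661. -31.   0.]
sideb2 [646. -66.  95.] [660.  37.   0.]
stop [617.  90.  95.] [562. 115.   0.]
stop side [619. 109.  95.] [630. 236.   0.]
```

View pics/crA.png

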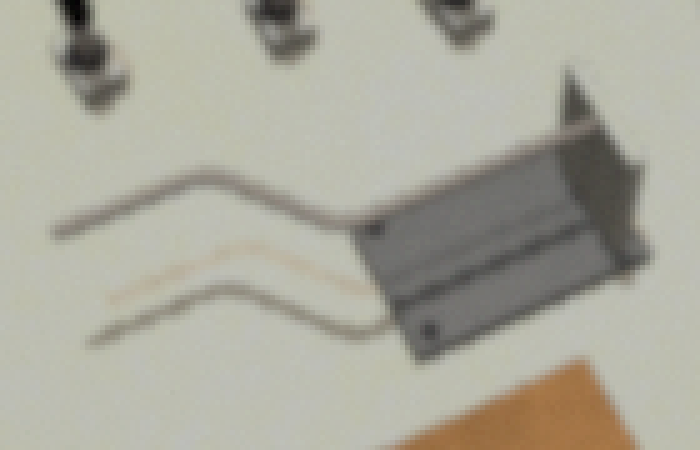

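The upper line is the wire and the lower ones are its shadows. I'll move over the larger knob first.

Call:
{"op": "apply_moves", "data": {"increments": [{"dp":[-0.9,-0.28,0],"spin":0,"fingers":-1},{"dp":[-0.9,-0.28,0],"spin":0,"fingers":-1},{"dp":[-0.9,-0.28,0],"spin":0,"fingers":-1},{"dp":[-0.9,-0.28,0],"spin":0,"fingers":-1},{"dp":[-0.9,-0.28,0],"spin":0,"fingers":-1},{"dp":[-0.9,-0.28,0],"spin":0,"fingers":-1},{"dp":[-0.9,-0.28,0],"spin":0,"fingers":-1},{"dp":[-0.9,-0.28,0],"spin":0,"fingers":-1},{"dp":[-0.9,-0.28,0],"spin":0,"fingers":-1},{"dp":[-0.9,-0.28,0],"spin":0,"fingers":-1},{"dp":[-0.9,-0.28,0],"spin":0,"fingers":-1},{"dp":[-0.9,-0.28,0],"spin":0,"fingers":-1}]}}

```text
time: 1.15
ee_pos: [449.0, 335.1, 404.4]
tool_rot: [0.211, 0.978, -0.0, -0.0]
force: [0.1, -0.0, 1.0]
width: 85.2
```

Call:
{"op": "apply_moves", "data": {"increments": [{"dp":[-0.9,-0.28,0],"spin":0,"fingers":-1},{"dp":[-0.9,-0.28,0],"spin":0,"fingers":-1},{"dp":[-0.9,-0.28,0],"spin":0,"fingers":-1},{"dp":[-0.9,-0.28,0],"spin":0,"fingers":-1},{"dp":[0,0,0],"spin":0,"fingers":-1},{"dp":[0,0,0],"spin":0,"fingers":-1}]}}

```text
time: 1.65
ee_pos: [519.3, 272.7, 404.2]
tool_rot: [0.212, 0.977, -0.0, -0.001]
force: [-0.1, -0.0, -0.5]
width: 85.4
```

Run:
```python
from h import *
s=env.read_state();print(s['time'],s['ee_pos'],s['joints'])
c,im=snap('wrist','w1.png')
m=(im.max(2)<45).astype(np.uint8)
cs,_=cv2.findContours(m,0,2)
for k in cs:
    if cv2.contourArea(k)>80:
        r=cv2.minAreaRect(k);bx=onz(c,cv2.boxPoints(r),89);print(cv2.contourArea(k),r,bx.mean(0).round(1),bx[:,:2].round(0).tolist())
```

```text
1.65 [519.34246652 272.70384881 404.19343608] [ 2.77606655e-01  1.88817608e-01  1.56355140e+00  2.68618298e-04
  1.39024748e+00 -8.66430179e-01]
34416.5 ((255.5, 315.0), (136.0, 511.0), 90.0) [687.3 199.6  89. ] [[466.0, -21.0], [708.0, 510.0], [939.0, 488.0], [636.0, -179.0]]
282.5 ((13.0, 220.0), (28.0, 26.0), 90.0) [446.8  15.8  89. ] [[427.0, 12.0], [440.0, 41.0], [466.0, 20.0], [454.0, -10.0]]
1283.5 ((66.70784759521484, 204.9962158203125), (29.414880752563477, 62.25617218017578), 64.17900848388672) [458.4  83.2  89. ] [[442.0, 48.0], [444.0, 122.0], [474.0, 119.0], [474.0, 43.0]]
3285.0 ((258.00830078125, 164.157470703125), (80.35009765625, 79.30948638916016), 41.987213134765625) [503.9 284.2  89. ] [[482.0, 233.0], [453.0, 304.0], [523.0, 336.0], [558.0, 264.0]]
238.5 ((266.3852233886719, 32.663429260253906), (68.67632293701172, 13.188325881958008), 41.42366409301758) [398.5 340.   89. ] [[374.0, 322.0], [370.0, 332.0], [423.0, 358.0], [427.0, 348.0]]
811.0 ((292.0, 13.5), (27.0, 42.0), 90.0) [393.  366.5  89. ] [[376.0, 354.0], [390.0, 387.0], [411.0, 379.0], [396.0, 345.0]]
```

View pics/w1.png

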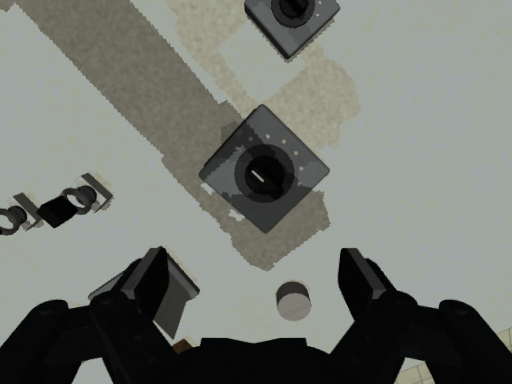

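The wrist view shows the larger control box, with its knob centre near (264,176) and the small look-alike at (293,8). Next is one close crop of the knob.

Run:
```python
from h import *
im=cv2.imread('pics/w1.png')[95:245,190:340]
cv2.imwrite('pics/kn.png',cv2.convertScaleAbs(cv2.resize(im,None,fx=4,fy=4,interpolation=3),alpha=3,beta=-20))
```

```text
(no output)
```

View pics/kn.png

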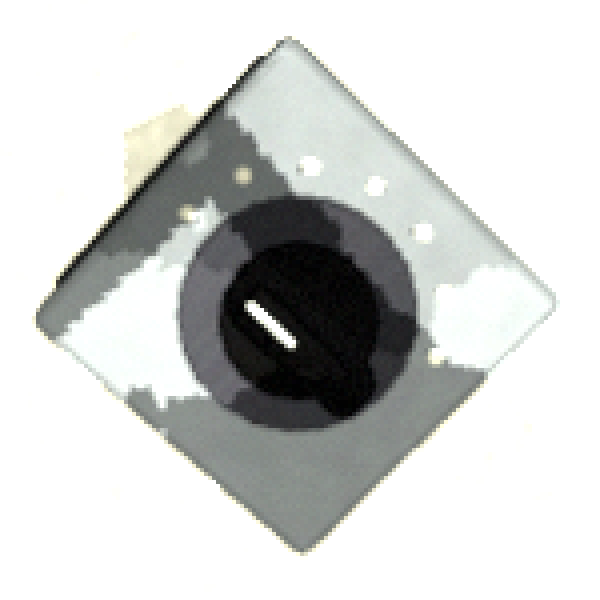

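```bash
cat >> h.py <<'E'
def go(x,y,z,yaw=None):
    """tool-axis shift (cm units of 25mm) & spin (units 5deg) to bring grasp point to x,y,z with tool-y direction angle yaw deg (mod 180)"""
    s=env.read_state();R=Rn.from_quat(s['tool_rot']).as_matrix();g=s['ee_pos']+155*R[:,2]
    ty=np.degrees(np.arctan2(R[1,1],R[0,1]));sp=0
    d=np.array([x,y,z])-g; out=(R.T@d/25).round(2)
    if yaw is not None:
        w=(ty-yaw+90)%180-90; sp=w   # +spin = clockwise
        R2=R@Rn.from_euler('z',sp,degrees=True).as_matrix(); print('after spin %.2f units (%.1fdeg): dp'%(sp/5,sp),(R2.T@d/25).round(2))
    print('now g',g.round(1),'ty %.1f'%ty,'J6 %.2f'%s['joints'][5],'dp no spin',out,'w',s['width'],'F',s['force'].round(1),'t',s['time'])
E
python3 - <<'E'
from h import *
c=cal('wrist')
u=lambda *p:np.array(p)/4+[190,95]
q=onz(c,u((288,40),(38,318),(303,552),(555,300)),45);print(q.round(1).tolist(),q.mean(0))
print('skirt',onz(c,u((298,313)),50),onz(c,u((298,313)),59))
l=onz(c,u((247,303),(295,347)),89);print(l,l.mean(0)); d=l[0]-l[1];print(np.degrees(np.arctan2(d[1],d[0])))
e=q-np.roll(q,1,0);print(np.degrees(np.arctan2(e[:,1],e[:,0])),np.linalg.norm(e,axis=1))
C=q.mean(0)
go(C[0],C[1],82,np.degrees(np.arctan2(d[1],d[0]))+90)
E
```

```text
[[453.0, 312.8, 45.0], [493.4, 216.8, 45.0], [591.4, 256.6, 45.0], [549.4, 353.5, 45.0]] [521.79188643 284.94444515  45.        ]
skirt [[521.60918203 285.37244954  50.        ]] [[519.5885343  285.89786491  59.        ]]
[[505.36826074 277.22000234  89.        ]
 [520.47870984 283.48339528  89.        ]] [512.92348529 280.35169881  89.        ]
-157.48563145919687
[-157.11568743  -67.21083174   22.11793804  113.41511735] [104.60675962 104.1535835  105.76721808 105.57264497]
after spin -9.38 units (-46.9deg): dp [-0.31  0.37  6.69]
now g [518.5 273.4 249.3] ty 65.6 J6 -0.87 dp no spin [0.06 0.48 6.69] w 85.52980677479346 F [-0.6  0.7 -0.3] t 1.7
```

Call:
{"op": "apply_moves", "data": {"increments": [{"dp":[0,0,0],"spin":-0.94,"fingers":-1},{"dp":[0,0,0],"spin":-0.94,"fingers":-1},{"dp":[0,0,0],"spin":-0.94,"fingers":-1},{"dp":[0,0,0],"spin":-0.94,"fingers":-1},{"dp":[0,0,0],"spin":-0.94,"fingers":-1},{"dp":[0,0,0],"spin":-0.94,"fingers":-1},{"dp":[0,0,0],"spin":-0.94,"fingers":-1},{"dp":[0,0,0],"spin":-0.94,"fingers":-1},{"dp":[0,0,0],"spin":-0.94,"fingers":-1},{"dp":[0,0,0],"spin":-0.92,"fingers":-1},{"dp":[-0.31,0.37,0.6],"spin":0,"fingers":-1},{"dp":[0,0,0.6],"spin":0,"fingers":-1}]}}

```text
time: 2.7
ee_pos: [521.9, 287.1, 375.6]
tool_rot: [-0.197, 0.98, 0.001, 0.002]
force: [0.2, 0.1, -0.8]
width: 85.1
```

Call:
{"op": "apply_moves", "data": {"increments": [{"dp":[0,0,0.75],"spin":0,"fingers":-0.5},{"dp":[0,0,0.75],"spin":0,"fingers":-0.5},{"dp":[0,0,0.75],"spin":0,"fingers":-0.5},{"dp":[0,0,0.65],"spin":0,"fingers":-0.5},{"dp":[0,0,0],"spin":0,"fingers":-0.5},{"dp":[0,0,0],"spin":0,"fingers":-0.5}]}}

```text
time: 3.2
ee_pos: [521.4, 285.7, 301.5]
tool_rot: [-0.196, 0.981, -0.0, -0.001]
force: [0.1, 0.0, 1.2]
width: 64.3
```

Run:
```python
from h import *
go(521.7,285.2,82,112.5)
c,im=snap('wrist','w2.png')
print(proj(c,[[521.7,285.2,89]]))
im=im[:,:,::-1];cv2.imwrite('pics/w2b.png',cv2.convertScaleAbs(im,alpha=2.5))
```

```text
after spin 0.03 units (0.1deg): dp [-0.03 -0.03  2.58]
now g [521.  285.6 146.5] ty 112.6 J6 -1.67 dp no spin [-0.03 -0.03  2.58] w 64.30401865572014 F [0.1 0.  1.2] t 3.2
[[252.33458733 225.21053009]]
```

View pics/w2b.png

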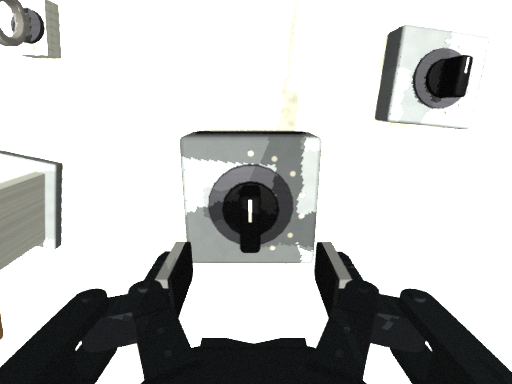

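The larger knob's bar is upright in the picture, about (250,200) to (250,252), and centred between the fingers. I'll descend, grip and turn.

Call:
{"op": "apply_moves", "data": {"increments": [{"dp":[0,0,0.65],"spin":0,"fingers":-0.2},{"dp":[0,0,0.65],"spin":0,"fingers":-0.2},{"dp":[0,0,0.65],"spin":0,"fingers":-0.2},{"dp":[0,0,0.6],"spin":0,"fingers":-0.2},{"dp":[0,0,0],"spin":0,"fingers":0.4},{"dp":[0,0,0],"spin":0,"fingers":1},{"dp":[0,0,0],"spin":0,"fingers":1},{"dp":[0,0,0],"spin":0,"fingers":1},{"dp":[0,0,0],"spin":0,"fingers":1},{"dp":[0,0,0],"spin":0,"fingers":1},{"dp":[0,0,0],"spin":0,"fingers":1}], "grip_force": 40}}

```text
time: 4.17
ee_pos: [523.5, 284.7, 240.6]
tool_rot: [-0.196, 0.981, -0.0, 0.002]
force: [-0.7, -4.7, 6.9]
width: 13.3
```

Call:
{"op": "apply_moves", "data": {"increments": [{"dp":[0,0,0],"spin":0.86,"fingers":1},{"dp":[0,0,0],"spin":0.86,"fingers":1},{"dp":[0,0,0],"spin":0.86,"fingers":1},{"dp":[0,0,0],"spin":0.86,"fingers":1},{"dp":[0,0,0],"spin":0.86,"fingers":1},{"dp":[0,0,0],"spin":0.86,"fingers":1},{"dp":[0,0,0],"spin":0.86,"fingers":1},{"dp":[0,0,0],"spin":0.86,"fingers":1},{"dp":[0,0,0],"spin":0.86,"fingers":1},{"dp":[0,0,0],"spin":0.86,"fingers":1},{"dp":[0,0,0],"spin":0.86,"fingers":1},{"dp":[0,0,0],"spin":0.86,"fingers":1}]}}

```text
time: 5.17
ee_pos: [523.6, 284.3, 240.7]
tool_rot: [0.252, 0.968, -0.0, 0.002]
force: [-1.0, -7.6, 7.5]
width: 13.3
```

Call:
{"op": "apply_moves", "data": {"increments": [{"dp":[0,0,0],"spin":0,"fingers":1},{"dp":[0,0,0],"spin":0,"fingers":1},{"dp":[0,0,0],"spin":0,"fingers":0.3},{"dp":[0,0,0],"spin":0,"fingers":-0.3},{"dp":[0,0,0],"spin":0,"fingers":-0.5},{"dp":[0,0,0],"spin":0,"fingers":-0.5},{"dp":[0,0,-0.8],"spin":0,"fingers":-0.5},{"dp":[0,0,-0.8],"spin":0,"fingers":-0.5},{"dp":[0,0,-0.8],"spin":0,"fingers":-0.5},{"dp":[0,0,-0.8],"spin":0,"fingers":-0.5},{"dp":[0,0,0],"spin":0,"fingers":-0.5}]}}

```text
time: 6.08
ee_pos: [523.8, 285.7, 323.2]
tool_rot: [0.251, 0.968, 0.002, 0.003]
force: [0.7, 0.2, 1.6]
width: 64.1
```

Run:
```python
from h import *
go(521.7,285.2,82,112.5-51.4)
c,im=snap('wrist','w3.png')
cv2.imwrite('pics/w3b.png',cv2.convertScaleAbs(cv2.resize(im[100:300,150:350,::-1],None,fx=2,fy=2),alpha=2.5))
```

```text
after spin -0.02 units (-0.1deg): dp [ 0.12 -0.12  3.45]
now g [525.  286.1 168.3] ty 61.0 J6 -0.77 dp no spin [ 0.12 -0.12  3.45] w 64.08899120552564 F [0.7 0.2 1.6] t 6.0833
```

View pics/w3b.png

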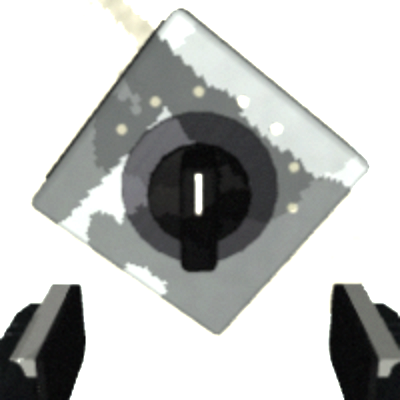

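The pointer is now on the third dot, so the knob is at two clicks. Next I'll view the rail from above.

Run:
```python
from h import *
go(610,-85,325,7)
```

```text
after spin 10.80 units (54.0deg): dp [-15.13   1.64  -6.37]
now g [524.  285.8 166. ] ty 61.0 J6 -0.77 dp no spin [-10.23 -11.27  -6.37] w 63.73291680503966 F [-0.5  0.1  0.1] t 6.1333
```

Call:
{"op": "apply_moves", "data": {"increments": [{"dp":[0,0,-0.53],"spin":0.9,"fingers":-1},{"dp":[0,0,-0.53],"spin":0.9,"fingers":-1},{"dp":[0,0,-0.53],"spin":0.9,"fingers":-1},{"dp":[0,0,-0.53],"spin":0.9,"fingers":-1},{"dp":[0,0,-0.53],"spin":0.9,"fingers":-1},{"dp":[0,0,-0.53],"spin":0.9,"fingers":-1},{"dp":[0,0,-0.53],"spin":0.9,"fingers":-1},{"dp":[0,0,-0.53],"spin":0.9,"fingers":-1},{"dp":[0,0,-0.53],"spin":0.9,"fingers":-1},{"dp":[0,0,-0.53],"spin":0.9,"fingers":-1},{"dp":[0,0,-0.53],"spin":0.9,"fingers":-1},{"dp":[0,0,-0.53],"spin":0.9,"fingers":-1}]}}

```text
time: 7.13
ee_pos: [522.3, 285.1, 476.1]
tool_rot: [0.664, 0.748, -0.001, -0.001]
force: [0.6, 0.1, -0.3]
width: 85.5
```

Call:
{"op": "apply_moves", "data": {"increments": [{"dp":[-0.9,0.1,0],"spin":0,"fingers":-1},{"dp":[-0.9,0.1,0],"spin":0,"fingers":-1},{"dp":[-0.9,0.1,0],"spin":0,"fingers":-1},{"dp":[-0.9,0.1,0],"spin":0,"fingers":-1},{"dp":[-0.9,0.1,0],"spin":0,"fingers":-1},{"dp":[-0.9,0.1,0],"spin":0,"fingers":-1},{"dp":[-0.9,0.1,0],"spin":0,"fingers":-1},{"dp":[-0.9,0.1,0],"spin":0,"fingers":-1},{"dp":[-0.9,0.1,0],"spin":0,"fingers":-1},{"dp":[-0.9,0.1,0],"spin":0,"fingers":-1},{"dp":[-0.9,0.1,0],"spin":0,"fingers":-1},{"dp":[-0.9,0.1,0],"spin":0,"fingers":-1}]}}

```text
time: 8.13
ee_pos: [585.1, 19.6, 475.5]
tool_rot: [0.663, 0.749, -0.001, -0.001]
force: [0.5, 0.2, -0.0]
width: 85.4
```

Call:
{"op": "apply_moves", "data": {"increments": [{"dp":[-0.9,0.1,0],"spin":0,"fingers":-1},{"dp":[-0.9,0.1,0],"spin":0,"fingers":-1},{"dp":[-0.9,0.1,0],"spin":0,"fingers":-1},{"dp":[-0.9,0.1,0],"spin":0,"fingers":-1},{"dp":[-0.7,0,0],"spin":0,"fingers":-1},{"dp":[0,0,0],"spin":0,"fingers":-1},{"dp":[0,0,0],"spin":0,"fingers":-1},{"dp":[0,0,0],"spin":0,"fingers":-1}]}}

```text
time: 8.8
ee_pos: [607.9, -84.2, 476.3]
tool_rot: [0.663, 0.749, -0.0, -0.001]
force: [-0.3, 0.8, -0.1]
width: 85.6
```

Run:
```python
from h import *
go(610,-85,325,7)
c,im=snap('wrist','w4.png')
r=proj(c,[[607,-183,95],[597,-104,95],[643,-36,95],[617,90,95]]);print(r)
b=cv2.convertScaleAbs(cv2.resize(im[:,:,::-1],(800,600)),alpha=1.5);cv2.imwrite('pics/w4b.png',b)
```

```text
after spin -0.00 units (-0.0deg): dp [-0.05  0.09 -0.15]
now g [607.6 -84.1 321.3] ty 7.0 J6 -0.46 dp no spin [-0.05  0.09 -0.15] w 85.57727697727405 F [-0.3  0.8 -0.1] t 8.8
[[244.11739334 242.92729446]
 [243.28793332 184.21151908]
 [288.83657563 133.23303756]
 [282.50229489  12.77751849]]
```

View pics/w4b.png

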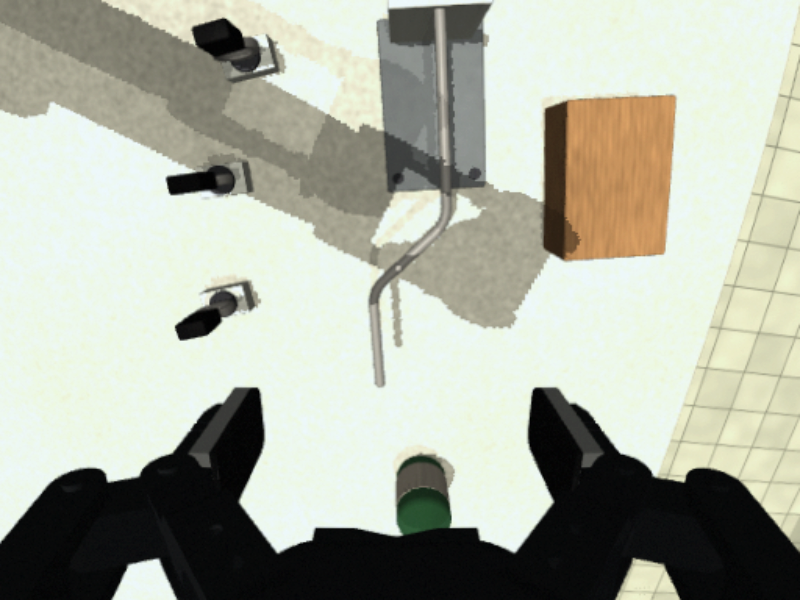

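The wrist view (800 px) shows the wire clearly: tip (380,384), bend 1 corner about (373,292), bend 2 corner about (449,214), stop (440,9). Three carriers are at left. Next I'll fit the rail pose.

```bash
cat >> h.py <<'E'
def fitrail(P,Q):
    P=np.array(P,float);Q=np.array(Q,float);a=P-P.mean(0);b=Q-Q.mean(0)
    th=np.arctan2((a[:,0]*b[:,1]-a[:,1]*b[:,0]).sum(),(a*b).sum());R=np.array([[np.cos(th),-np.sin(th)],[np.sin(th),np.cos(th)]])
    o=Q.mean(0)-R@P.mean(0);return th,R,o,(P@R.T+o-Q)
E
python3 - <<'E'
from h import *
c=cal('wrist')
im=cv2.imread('pics/w4.png')
px=np.array([(380,384),(373,292),(449,214),(440,9)])*.64
L=[(-150,30),(-70,30),(-20,-30),(125,-30)]
X=onz(c,px,95)[:,:2];print(X.round(1).tolist())
th,R,o,e=fitrail(L,X);print(np.degrees(th),o,e.round(1).tolist())
p=proj(c,np.c_[np.array(L)@R.T+o,[95]*4]);print((p/.64).round(1).tolist())
# side/scene check of same
for n in('scene','side'):print(n,(proj(cal(n),np.c_[np.array(L)@R.T+o,[95]*4])/.64).round(1).tolist())
# carriers: disc+tab
E
```

```text
[[606.5, -187.3], [592.0, -108.0], [642.2, -40.3], [615.2, 97.0]]
100.82972910157488 [608.55612206 -31.39656088] [[0.7, 2.9], [0.3, 2.2], [-0.4, -5.1], [-0.6, -0.0]]
[[381.3, 381.0], [373.6, 289.4], [447.5, 220.7], [439.1, 8.9]]
scene [[282.9, 337.2], [329.2, 318.6], [372.1, 335.7], [450.8, 302.7]]
side [[406.8, 369.3], [395.0, 336.3], [419.9, 312.6], [400.2, 266.5]]
```

Call:
{"op": "apply_moves", "data": {"increments": [{"dp":[0.83,-0.64,0.78],"spin":0,"fingers":-1},{"dp":[0.83,-0.64,0.78],"spin":0,"fingers":-1},{"dp":[0.83,-0.64,0.78],"spin":0,"fingers":-1},{"dp":[0.83,-0.64,0.78],"spin":0,"fingers":-1},{"dp":[0.83,-0.64,0.78],"spin":0,"fingers":-1},{"dp":[0.83,-0.64,0.78],"spin":0,"fingers":-1},{"dp":[0.83,-0.64,0.78],"spin":0,"fingers":-1},{"dp":[0.83,-0.64,0.78],"spin":0,"fingers":-1},{"dp":[0,0,0],"spin":0,"fingers":-1},{"dp":[0,0,0],"spin":0,"fingers":-1},{"dp":[0,0,0],"spin":0,"fingers":-1}]}}

```text
time: 9.77
ee_pos: [461.1, 64.7, 322.3]
tool_rot: [0.662, 0.749, 0.001, 0.001]
force: [-0.1, -0.6, -0.1]
width: 85.5
```

```bash
cat >> h.py <<'E'
def look(f):
    """black tab below the tool: corners of its contour on z=98 plane"""
    c,im=snap('wrist',f); m=(im.max(2)<50).astype(np.uint8); m[250:]=0
    for k in cv2.findContours(m,0,2)[0]:
        if cv2.contourArea(k)>250:
            k2=cv2.approxPolyDP(cv2.convexHull(k),3,True).reshape(-1,2); X=onz(c,k2,98)[:,:2]
            d=np.roll(X,-1,0)-X; print('px',k2.tolist()); print(' X',X.round(0).tolist(),' len',np.linalg.norm(d,axis=1).round(),' ang',(np.degrees(np.arctan2(d[:,1],d[:,0]))%180).round())
    return c,im
E
python3 - <<'E'
from h import *
go(461,65,165,7)
c,im=look('w5.png')
cv2.imwrite('pics/w5b.png',cv2.convertScaleAbs(im[:,:,::-1],alpha=1.5))
E
```

```text
after spin 0.01 units (0.0deg): dp [ 0.01 -0.02  0.09]
now g [461.4  64.7 167.3] ty 7.0 J6 -0.24 dp no spin [ 0.01 -0.02  0.09] w 85.49395942398883 F [-0.1 -0.6 -0.1] t 9.7667
px [[511, 216], [511, 249], [483, 249], [488, 220]]
 X [[653.0, 88.0], [665.0, 61.0], [640.0, 59.0], [635.0, 82.0]]  len [29. 25. 24. 19.]  ang [114.   5. 102.  16.]
px [[258, 175], [270, 186], [269, 220], [237, 227], [231, 195], [243, 177]]
 X [[461.0, 95.0], [470.0, 88.0], [472.0, 63.0], [451.0, 55.0], [444.0, 78.0], [451.0, 92.0]]  len [11. 25. 23. 24. 15. 10.]  ang [144.  96.  20. 106.  64.  15.]
px [[414, 152], [360, 249], [364, 155]]
 X [[563.0, 124.0], [543.0, 48.0], [529.0, 117.0]]  len [78. 70. 34.]  ang [ 75. 101.  11.]
px [[412, 0], [316, 25], [309, 23], [304, 2]]
 X [[538.0, 213.0], [483.0, 190.0], [479.0, 191.0], [474.0, 202.0]]  len [60.  4. 12. 65.]  ang [ 23. 173. 113.  10.]
```

View pics/w5b.png

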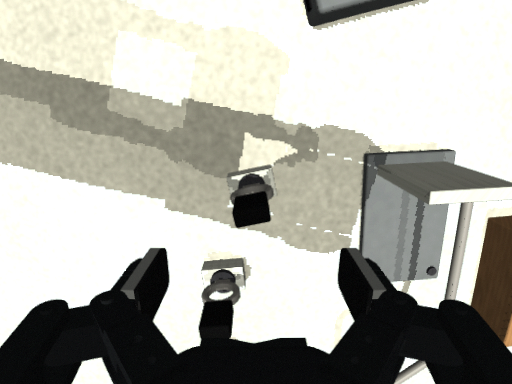

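The carrier's tab top is at (237–269, 220–227), yawed about 20°. The stop plate and rail are at right. I'll align, descend and grip.

Call:
{"op": "apply_moves", "data": {"increments": [{"dp":[0,0,0],"spin":-0.9,"fingers":-0.6},{"dp":[0,0,0],"spin":-0.9,"fingers":-0.6},{"dp":[0.06,-0.08,0],"spin":-0.8,"fingers":-0.6},{"dp":[0,0,0.7],"spin":0,"fingers":-0.6},{"dp":[0,0,0.7],"spin":0,"fingers":-0.6},{"dp":[0,0,0.7],"spin":0,"fingers":-0.6},{"dp":[0,0,0.7],"spin":0,"fingers":-0.6},{"dp":[0,0,0.57],"spin":0,"fingers":-0.6},{"dp":[0,0,0],"spin":0,"fingers":0.2},{"dp":[0,0,0],"spin":0,"fingers":1},{"dp":[0,0,0],"spin":0,"fingers":1},{"dp":[0,0,0],"spin":0,"fingers":1}], "grip_force": 50}}

```text
time: 10.82
ee_pos: [459.6, 65.0, 239.0]
tool_rot: [0.574, 0.819, 0.001, 0.002]
force: [-0.1, 0.7, -0.2]
width: 25.1
```

Call:
{"op": "apply_moves", "data": {"increments": [{"dp":[0,0,0],"spin":0,"fingers":1},{"dp":[0,0,0],"spin":0,"fingers":1},{"dp":[0,0,0],"spin":0,"fingers":1}]}}

```text
time: 11.07
ee_pos: [459.6, 65.1, 239.0]
tool_rot: [0.574, 0.819, 0.001, 0.002]
force: [0.9, -0.3, 6.5]
width: 25.1
```

Call:
{"op": "apply_moves", "data": {"increments": [{"dp":[0,0,-0.5],"spin":0,"fingers":1},{"dp":[0,0,-0.8],"spin":0,"fingers":1},{"dp":[0,0,-0.9],"spin":0,"fingers":1},{"dp":[0,0,-0.9],"spin":0,"fingers":1},{"dp":[0,0,-0.9],"spin":0,"fingers":1},{"dp":[0,0,-0.9],"spin":0.9,"fingers":1},{"dp":[0,0,-0.1],"spin":0.94,"fingers":1},{"dp":[0,0,0],"spin":0,"fingers":1},{"dp":[0,0,0],"spin":0,"fingers":1}]}}

```text
time: 11.82
ee_pos: [457.9, 65.3, 361.6]
tool_rot: [0.637, 0.771, -0.0, -0.001]
force: [-0.3, -0.3, -2.7]
width: 25.3
```

```bash
cat >> h.py <<'E'
RP=dict(th=np.radians(100.8),o=np.array([608.6,-31.4]))
def rl(x,y):
    c,s=np.cos(RP['th']),np.sin(RP['th']);return RP['o']+[c*x-s*y,s*x+c*y]
def loc(p):
    c,s=np.cos(RP['th']),np.sin(RP['th']);d=np.array(p[:2])-RP['o'];return [round(c*d[0]+s*d[1],1),round(-s*d[0]+c*d[1],1)]
E
python3 - <<'E'
from h import *
x,y=rl(-185,30);print(x,y)
go(x,y,170+38,10.8)
E
```

```text
613.7969256764984 -218.74458082237916
after spin 0.02 units (0.1deg): dp [-12.33   4.    -0.06]
now g [457.8  65.4 206.6] ty 10.9 J6 -0.31 dp no spin [-12.34   3.98  -0.06] w 25.298278589472503 F [-0.3 -0.3 -2.7] t 11.8167
```

Call:
{"op": "apply_moves", "data": {"increments": [{"dp":[-0.5,0.2,0],"spin":0,"fingers":1},{"dp":[-0.9,0.29,0],"spin":0,"fingers":1},{"dp":[-0.9,0.29,0],"spin":0,"fingers":1},{"dp":[-0.9,0.29,0],"spin":0,"fingers":1},{"dp":[-0.9,0.29,0],"spin":0,"fingers":1},{"dp":[-0.9,0.29,0],"spin":0,"fingers":1},{"dp":[-0.9,0.29,0],"spin":0,"fingers":1},{"dp":[-0.9,0.29,0],"spin":0,"fingers":1},{"dp":[-0.9,0.29,0],"spin":0,"fingers":1},{"dp":[-0.9,0.29,0],"spin":0,"fingers":1},{"dp":[-0.9,0.29,0],"spin":0,"fingers":1},{"dp":[-0.9,0.29,0],"spin":0,"fingers":1}]}}

```text
time: 12.82
ee_pos: [590.3, -176.1, 360.1]
tool_rot: [0.637, 0.771, -0.0, -0.002]
force: [-0.2, 0.8, -3.1]
width: 25.4
```

Call:
{"op": "apply_moves", "data": {"increments": [{"dp":[-0.9,0.29,0],"spin":0,"fingers":1},{"dp":[-0.9,0.3,0],"spin":0,"fingers":1},{"dp":[-0.2,0.1,0.4],"spin":0,"fingers":1},{"dp":[0,0,0.8],"spin":0,"fingers":1},{"dp":[0,0,0.8],"spin":0,"fingers":1},{"dp":[0,0,0.8],"spin":0,"fingers":1},{"dp":[0,0,0.26],"spin":0,"fingers":1},{"dp":[0,0,0],"spin":0,"fingers":1},{"dp":[0,0,0],"spin":0,"fingers":1},{"dp":[0,0,0],"spin":0,"fingers":1}]}}

```text
time: 13.65
ee_pos: [616.9, -220.5, 287.1]
tool_rot: [0.638, 0.77, 0.0, 0.001]
force: [0.3, 0.4, -1.8]
width: 24.8
```

Run:
```python
from h import *
x,y=rl(-185,30)
go(x,y,93+38,10.8)
s=env.read_state();g=s['ee_pos'];print(loc(g))
c,im=snap('wrist','w6.png');snap('side','s6.png')
print(proj(c,[np.r_[rl(-150,30),95],np.r_[rl(-90,30),95],np.r_[g[:2],93]]))
cv2.imwrite('pics/w6b.png',cv2.convertScaleAbs(cv2.resize(im[60:330,120:390,::-1],None,fx=2,fy=2,interpolation=3),alpha=1.6))
```

```text
after spin -0.00 units (-0.0deg): dp [ 0.1  -0.12  0.04]
now g [ 617.2 -220.7  132.1] ty 10.8 J6 -0.72 dp no spin [ 0.1  -0.12  0.04] w 24.810333589949742 F [ 0.3  0.4 -1.8] t 13.65
[np.float64(-187.3), np.float64(27.3)]
[[248.84918877 174.82721751]
 [248.43246566  59.95357006]
 [253.65053624 234.11850276]]
```

View pics/w6b.png

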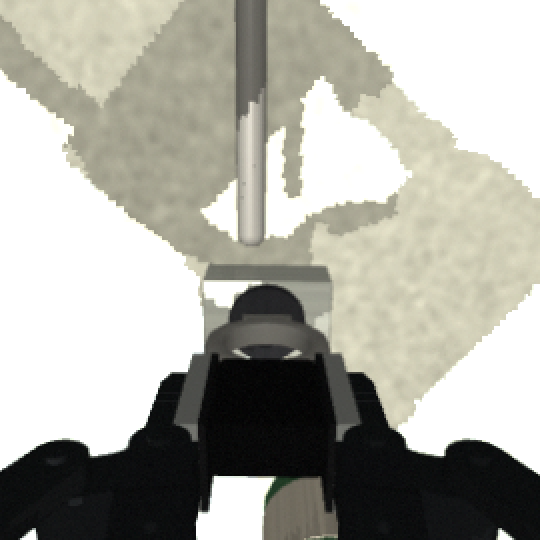

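The wire is about 1.7 mm left of and 3 mm nearer than predicted (its tip is at crop pixel (251,243)). I'll correct the rail pose.

```bash
sed -i "s/o=np.array(\[608.6,-31.4\])/o=np.array([607.4,-34.2])/" h.py
python3 - <<'E'
from h import *
x,y=rl(-81.7,30)
go(x,y,132,10.8);print(loc(env.read_state()['ee_pos']))
E
```

```text
after spin -0.00 units (-0.0deg): dp [ 4.14 -0.2   0.01]
now g [ 617.4 -220.7  132.5] ty 10.8 J6 -0.72 dp no spin [ 4.14 -0.2   0.01] w 25.347700279334976 F [ 0.1  0.1 -2.7] t 13.75
[np.float64(-184.8), np.float64(25.5)]
```

Call:
{"op": "apply_moves", "data": {"increments": [{"dp":[0,-0.2,0],"spin":0,"fingers":1},{"dp":[0.5,0,0],"spin":0,"fingers":1},{"dp":[0.5,0,0],"spin":0,"fingers":1},{"dp":[0.5,0,0],"spin":0,"fingers":1},{"dp":[0.5,0,0],"spin":0,"fingers":1},{"dp":[0.5,0,0],"spin":0,"fingers":1},{"dp":[0.5,0,0],"spin":0,"fingers":1},{"dp":[0,0,0],"spin":0,"fingers":1},{"dp":[0,0,0],"spin":0,"fingers":1}]}}

```text
time: 14.5
ee_pos: [597.5, -146.5, 285.8]
tool_rot: [0.637, 0.771, -0.0, 0.0]
force: [0.7, 0.3, -2.4]
width: 25.2
```

Run:
```python
from h import *
x,y=rl(-81.7,30)
go(x,y,132,10.8);print(loc(env.read_state()['ee_pos']),env.read_state()['ft_torque'])
c,im=snap('wrist','w7.png')
print(proj(c,[np.r_[rl(*p),95] for p in((-70,30),(-20,-30),(60,-30))]))
cv2.imwrite('pics/w7b.png',cv2.convertScaleAbs(im[:,:,::-1],alpha=1.6))
```

```text
after spin 0.01 units (0.0deg): dp [ 1.07  0.03 -0.05]
now g [ 597.5 -146.5  130.8] ty 10.8 J6 -0.63 dp no spin [ 1.07  0.03 -0.05] w 25.187218780125864 F [ 0.7  0.3 -2.4] t 14.5
[np.float64(-108.4), np.float64(30.8)] [ 0.00093123 -0.04112009 -0.04876692]
[[255.75333702 173.81661951]
 [371.95293727  80.13467762]
 [383.75170247 -92.98083326]]
```

View pics/w7b.png

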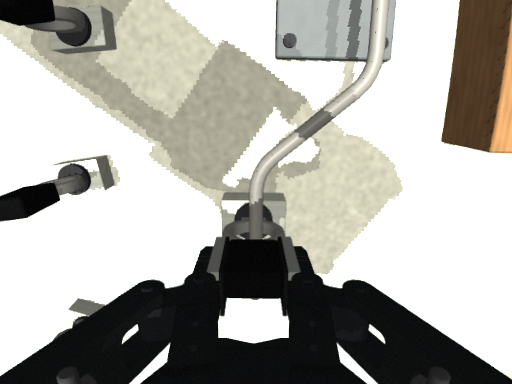

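Threaded without contact. The bends sit about 2–3 mm farther along than modelled, so I'll adjust and go round bend 1.

```bash
sed -i "s/radians(100.8),o=np.array(\[607.4,-34.2\])/radians(100.6),o=np.array([607.4,-32.2])/" h.py
python3 - <<'E'
from h import *
print(loc(env.read_state()['ee_pos']))
x,y=rl(-81.7,30);go(x,y,131,10.6)
E
```

```text
[np.float64(-111.2), np.float64(30.8)]
after spin 0.04 units (0.2deg): dp [ 1.18  0.03 -0.01]
now g [ 597.7 -147.3  130.8] ty 10.8 J6 -0.63 dp no spin [ 1.18  0.03 -0.01] w 25.292067474402966 F [ 0.1 -1.1 -2.6] t 14.55
```

Call:
{"op": "apply_moves", "data": {"increments": [{"dp":[0.59,0.02,0],"spin":0,"fingers":1},{"dp":[0.59,0.02,0],"spin":0,"fingers":1},{"dp":[0.09,0,0],"spin":1,"fingers":1},{"dp":[0.09,0,0],"spin":1,"fingers":1},{"dp":[0.09,0,0],"spin":1,"fingers":1},{"dp":[0.09,0,0],"spin":1,"fingers":1},{"dp":[0.09,0,0],"spin":1,"fingers":1},{"dp":[0.09,0,0],"spin":1,"fingers":1},{"dp":[0.09,0,0],"spin":1,"fingers":1},{"dp":[0.09,0,0],"spin":1,"fingers":1},{"dp":[0.09,0,0],"spin":1,"fingers":1},{"dp":[0.09,0,0],"spin":1,"fingers":1}]}}

```text
time: 15.55
ee_pos: [597.3, -96.1, 285.6]
tool_rot: [0.904, 0.427, -0.0, -0.0]
force: [0.2, 0.7, -3.4]
width: 25.0
```

Run:
```python
from h import *
s=env.read_state();print(loc(s['ee_pos']),s['ft_torque'])
u=np.array([50,-60])/np.hypot(50,60)
p=np.array([-20,-30])-11.66*u;print(p)
x,y=rl(*p);go(x,y,131,10.6-50)
```

```text
[np.float64(-60.9), np.float64(21.6)] [-0.03123434  0.017558   -0.04581077]
[-27.4645501  -21.04253988]
after spin -0.02 units (-0.1deg): dp [ 2.17  0.08 -0.02]
now g [597.3 -96.  130.6] ty -39.5 J6 0.33 dp no spin [ 2.17  0.07 -0.02] w 25.047162741111766 F [ 0.2  0.7 -3.4] t 15.55
```

Call:
{"op": "apply_moves", "data": {"increments": [{"dp":[0.54,0.02,0],"spin":0,"fingers":1},{"dp":[0.54,0.02,0],"spin":0,"fingers":1},{"dp":[0.54,0.02,0],"spin":0,"fingers":1},{"dp":[0.54,0.02,0],"spin":0,"fingers":1},{"dp":[0.09,0,0],"spin":-1,"fingers":1},{"dp":[0.09,0,0],"spin":-1,"fingers":1},{"dp":[0.09,0,0],"spin":-1,"fingers":1},{"dp":[0.09,0,0],"spin":-1,"fingers":1},{"dp":[0.09,0,0],"spin":-1,"fingers":1},{"dp":[0.09,0,0],"spin":-1,"fingers":1},{"dp":[0.09,0,0],"spin":-1,"fingers":1},{"dp":[0.09,0,0],"spin":-1,"fingers":1}]}}

```text
time: 16.55
ee_pos: [640.4, -38.7, 285.6]
tool_rot: [0.7, 0.714, 0.0, -0.0]
force: [0.9, -0.3, -2.3]
width: 25.2
```

Call:
{"op": "apply_moves", "data": {"increments": [{"dp":[0.09,0,0],"spin":-1,"fingers":1},{"dp":[0.09,0,0],"spin":-1,"fingers":1},{"dp":[0,0,0],"spin":0,"fingers":1},{"dp":[0,0,0],"spin":0,"fingers":1}]}}

```text
time: 16.88
ee_pos: [639.9, -34.6, 285.6]
tool_rot: [0.638, 0.77, 0.0, -0.0]
force: [0.5, -0.3, -2.4]
width: 25.4
```

Run:
```python
from h import *
s=env.read_state();print(loc(s['ee_pos']),s['ft_torque'])
x,y=rl(95,-30);go(x,y,131,10.6)
c,im=snap('wrist','w8.png')
print(proj(c,[np.r_[rl(*p),95] for p in((10,-30),(60,-30),(125,-30))]))
cv2.imwrite('pics/w8b.png',cv2.convertScaleAbs(im[:,:,::-1],alpha=1.6))
```

```text
[np.float64(-8.4), np.float64(-31.5)] [0.04068587 0.00504725 0.04174327]
after spin 0.02 units (0.1deg): dp [ 4.13 -0.06 -0.02]
now g [639.9 -34.6 130.6] ty 10.7 J6 -0.43 dp no spin [ 4.13 -0.05 -0.02] w 25.40198310898191 F [ 0.5 -0.3 -2.4] t 16.8833
[[251.66472446 207.90759477]
 [251.76782457 118.61184228]
 [251.96501062 -18.73847516]]
```

View pics/w8b.png

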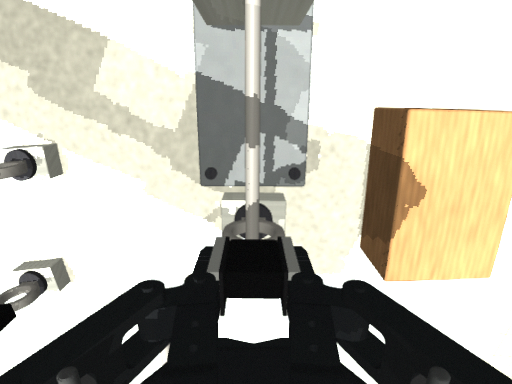

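The carrier is past the second bend, with the wire at column 252 as predicted. I'll run up to the plate.

Call:
{"op": "apply_moves", "data": {"increments": [{"dp":[0.6,-0.01,0],"spin":0,"fingers":1},{"dp":[0.6,-0.01,0],"spin":0,"fingers":1},{"dp":[0.6,-0.01,0],"spin":0,"fingers":1},{"dp":[0.6,-0.01,0],"spin":0,"fingers":1},{"dp":[0.6,-0.01,0],"spin":0,"fingers":1},{"dp":[0.6,-0.01,0],"spin":0,"fingers":1},{"dp":[0.5,0,0],"spin":0,"fingers":1},{"dp":[0,0,0.2],"spin":0,"fingers":1},{"dp":[0,0,0],"spin":0,"fingers":1},{"dp":[0,0,0],"spin":0,"fingers":1}]}}

```text
time: 17.77
ee_pos: [618.8, 64.7, 280.3]
tool_rot: [0.638, 0.77, -0.0, -0.0]
force: [0.0, 0.7, -2.5]
width: 25.1
```

Call:
{"op": "apply_moves", "data": {"increments": [{"dp":[0.1,0,0],"spin":0,"fingers":1},{"dp":[0.1,0,0],"spin":0,"fingers":1},{"dp":[0.1,0,0],"spin":0,"fingers":1},{"dp":[0,0,0],"spin":0,"fingers":1}]}}

```text
time: 18.1
ee_pos: [617.4, 72.4, 280.7]
tool_rot: [0.638, 0.77, 0.0, -0.0]
force: [-0.7, -1.1, -2.2]
width: 25.0
```

Run:
```python
from h import *
s=env.read_state();print(loc(s['ee_pos']),s['ft_torque'])
x,y=rl(111,-30);go(x,y,125,10.6)
```

```text
[np.float64(100.9), np.float64(-29.1)] [-0.03086062  0.0173093   0.02776757]
after spin 0.03 units (0.1deg): dp [0.4  0.04 0.03]
now g [617.4  72.4 125.7] ty 10.7 J6 -0.27 dp no spin [0.4  0.04 0.03] w 25.021951092153202 F [-0.7 -1.1 -2.2] t 18.1
```

Call:
{"op": "apply_moves", "data": {"increments": [{"dp":[0.1,0,0],"spin":0,"fingers":1},{"dp":[0.1,0,0],"spin":0,"fingers":1},{"dp":[0.1,0,0],"spin":0,"fingers":1},{"dp":[0.05,0,0],"spin":0,"fingers":1},{"dp":[0,0,0],"spin":0,"fingers":1}]}}

```text
time: 18.52
ee_pos: [615.7, 81.2, 280.7]
tool_rot: [0.638, 0.77, -0.0, -0.0]
force: [-0.3, 0.1, -2.0]
width: 24.9
```

Call:
{"op": "apply_moves", "data": {"increments": [{"dp":[0.08,0,0],"spin":0,"fingers":1},{"dp":[0.0,0,0],"spin":0,"fingers":1}]}}

```text
time: 18.68
ee_pos: [615.5, 82.6, 280.8]
tool_rot: [0.638, 0.77, -0.0, 0.001]
force: [1.5, -1.2, -2.5]
width: 25.0
```

Run:
```python
from h import *
s=env.read_state();print(loc(s['ee_pos']),s['ft_torque'],s['force'])
```

```text
[np.float64(111.4), np.float64(-29.1)] [-0.42281435 -0.05335662  0.04294686] [ 1.45744184 -1.15099737 -2.50154673]
```

Contact is at x = 111.4, as predicted. I'll release, retreat upward, and go on to the next carrier (about (445,-40)).

Call:
{"op": "apply_moves", "data": {"increments": [{"dp":[0,0,0.02],"spin":0,"fingers":0.3},{"dp":[0,0,0],"spin":0,"fingers":-0.2},{"dp":[0,0,0],"spin":0,"fingers":-0.4},{"dp":[0,0,0],"spin":0,"fingers":-0.4},{"dp":[0,0,0],"spin":0,"fingers":-0.4},{"dp":[0,0,-0.6],"spin":0,"fingers":-0.4},{"dp":[0,0,-0.8],"spin":0,"fingers":-0.4},{"dp":[0,0,-0.8],"spin":0,"fingers":-0.4},{"dp":[0,0,-0.8],"spin":0,"fingers":-0.4},{"dp":[0,0,0],"spin":0,"fingers":-0.6},{"dp":[0,0,0],"spin":0,"fingers":-0.6}]}}

```text
time: 19.6
ee_pos: [615.9, 82.8, 356.7]
tool_rot: [0.638, 0.77, 0.001, 0.001]
force: [0.1, -0.6, -0.4]
width: 68.4
```

Run:
```python
from h import *
go(445,-40,167,7)
c,im=snap('wrist','w9.png')
for x in(111,83): print(proj(c,[np.r_[rl(x,-30),86+53],np.r_[rl(x,-30),41+20]]))
b=im[:250,:,::-1]; cv2.imwrite('pics/w9b.png',b)
```

```text
after spin 0.75 units (3.8deg): dp [-4.04 -7.41  1.37]
now g [616.4  82.8 201.7] ty 10.8 J6 -0.25 dp no spin [-3.55 -7.66  1.37] w 68.36611355393092 F [ 0.1 -0.6 -0.4] t 19.6
[[253.81002313 220.41271102]
 [253.32407051 188.90341895]]
[[253.65074704 256.88571761]
 [253.22174641 216.87110044]]
```

Call:
{"op": "apply_moves", "data": {"increments": [{"dp":[-0.355,-0.766,0],"spin":0,"fingers":-0.6},{"dp":[-0.355,-0.766,0],"spin":0,"fingers":-0.6},{"dp":[-0.355,-0.766,0],"spin":0,"fingers":-0.6},{"dp":[-0.355,-0.766,0],"spin":0,"fingers":-0.6},{"dp":[-0.355,-0.766,0],"spin":0,"fingers":-0.6},{"dp":[-0.355,-0.766,0.2],"spin":0,"fingers":-0.6},{"dp":[-0.355,-0.766,0.3],"spin":0,"fingers":-0.6},{"dp":[-0.355,-0.766,0.3],"spin":0,"fingers":-0.6},{"dp":[-0.355,-0.766,0.3],"spin":0,"fingers":-0.6},{"dp":[-0.355,-0.766,0.27],"spin":0,"fingers":-0.6},{"dp":[0,0,0],"spin":0,"fingers":-0.6},{"dp":[0,0,0],"spin":0,"fingers":-0.6}]}}

```text
time: 20.65
ee_pos: [442.9, -40.2, 319.3]
tool_rot: [0.638, 0.77, -0.0, -0.002]
force: [0.4, -0.1, -0.5]
width: 68.4
```

Run:
```python
from h import *
go(445,-40,167,7)
c,im=look('w10.png')
w=cv2.imread('pics/w9.png'); A=np.hstack([w[100:300,150:350],im[100:300,150:350,::-1]])
cv2.imwrite('pics/v10.png',cv2.convertScaleAbs(cv2.resize(A,None,fx=2,fy=2),alpha=1.6))
```

```text
after spin 0.73 units (3.7deg): dp [-0.01  0.1  -0.11]
now g [442.5 -40.  164.3] ty 10.7 J6 -0.55 dp no spin [-0.02  0.1  -0.11] w 68.43200018952248 F [ 0.4 -0.1 -0.5] t 20.65
px [[259, 177], [274, 193], [271, 225], [237, 227], [232, 196], [245, 179]]
 X [[440.0, -11.0], [452.0, -20.0], [455.0, -43.0], [432.0, -49.0], [425.0, -27.0], [431.0, -14.0]]  len [15. 23. 24. 23. 15.  9.]  ang [143.  97.  14. 108.  64.  19.]
px [[511, 76], [511, 109], [497, 109], [490, 102], [490, 89], [498, 79]]
 X [[587.0, 86.0], [595.0, 67.0], [585.0, 64.0], [578.0, 67.0], [575.0, 75.0], [578.0, 82.0]]  len [21. 10.  7.  8.  8.  9.]  ang [113.  13. 156. 112.  66.  25.]
px [[479, 75], [461, 112], [446, 103], [443, 77], [475, 72]]
 X [[564.0, 81.0], [560.0, 57.0], [548.0, 60.0], [541.0, 74.0], [561.0, 82.0]]  len [25. 12. 16. 22.  4.]  ang [ 81. 166. 117.  21. 162.]
px [[422, 55], [400, 205], [417, 57]]
 X [[523.0, 84.0], [540.0, -12.0], [521.0, 82.0]]  len [97. 96.  3.]  ang [100. 102.  33.]
```

View pics/v10.png

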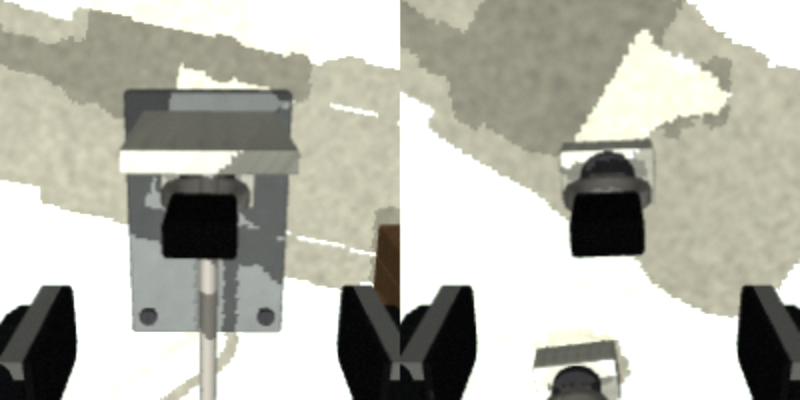

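The first carrier hangs against the plate (left half). The next carrier sits centred under the tool, about 3° off (right half). I'll grip it.

Call:
{"op": "apply_moves", "data": {"increments": [{"dp":[0.04,-0.02,0],"spin":-0.66,"fingers":-0.6},{"dp":[0,0,0.65],"spin":0,"fingers":-0.6},{"dp":[0,0,0.65],"spin":0,"fingers":-0.6},{"dp":[0,0,0.65],"spin":0,"fingers":-0.6},{"dp":[0,0,0.65],"spin":0,"fingers":-0.6},{"dp":[0,0,0.61],"spin":0,"fingers":-0.6},{"dp":[0,0,0],"spin":0,"fingers":0.2},{"dp":[0,0,0],"spin":0,"fingers":1},{"dp":[0,0,0],"spin":0,"fingers":1},{"dp":[0,0,0],"spin":0,"fingers":1},{"dp":[0,0,0],"spin":0,"fingers":1},{"dp":[0,0,0],"spin":0,"fingers":1}]}}

```text
time: 21.7
ee_pos: [443.8, -39.4, 241.8]
tool_rot: [0.615, 0.788, 0.0, 0.001]
force: [0.5, 0.7, 3.2]
width: 25.0
```

Call:
{"op": "apply_moves", "data": {"increments": [{"dp":[0,0,0],"spin":0,"fingers":1},{"dp":[0,0,-0.5],"spin":0,"fingers":1},{"dp":[0,0,-0.8],"spin":0,"fingers":1},{"dp":[0,0,-0.9],"spin":0,"fingers":1},{"dp":[0,0,-0.9],"spin":0,"fingers":1},{"dp":[0,0,-0.9],"spin":0,"fingers":1},{"dp":[0,0,-0.9],"spin":0.68,"fingers":1},{"dp":[0,0,0],"spin":0,"fingers":1},{"dp":[0,0,0],"spin":0,"fingers":1}]}}

```text
time: 22.45
ee_pos: [443.3, -39.4, 363.9]
tool_rot: [0.638, 0.77, 0.0, 0.001]
force: [-0.7, -0.2, -1.8]
width: 24.8
```

Run:
```python
from h import *
x,y=rl(-187,30);go(x,y,208,10.6)
```

```text
after spin 0.02 units (0.1deg): dp [-8.4   5.29  0.06]
now g [443.7 -39.5 208.9] ty 10.7 J6 -0.55 dp no spin [-8.41  5.27  0.06] w 24.81045631466798 F [-0.7 -0.2 -1.8] t 22.45
```

Call:
{"op": "apply_moves", "data": {"increments": [{"dp":[-0.84,0.53,0],"spin":0,"fingers":1},{"dp":[-0.84,0.53,0],"spin":0,"fingers":1},{"dp":[-0.84,0.53,0],"spin":0,"fingers":1},{"dp":[-0.84,0.53,0],"spin":0,"fingers":1},{"dp":[-0.84,0.53,0],"spin":0,"fingers":1},{"dp":[-0.84,0.53,0],"spin":0,"fingers":1},{"dp":[-0.84,0.53,0],"spin":0,"fingers":1},{"dp":[-0.84,0.53,0],"spin":0,"fingers":1},{"dp":[-0.84,0.53,0],"spin":0,"fingers":1},{"dp":[-0.84,0.53,0],"spin":0,"fingers":1},{"dp":[0,0,0.5],"spin":0,"fingers":1},{"dp":[0,0,0.5],"spin":0,"fingers":1}]}}

```text
time: 23.45
ee_pos: [612.2, -221.8, 335.5]
tool_rot: [0.638, 0.77, -0.0, -0.001]
force: [-0.6, -0.2, -1.8]
width: 25.2
```

Call:
{"op": "apply_moves", "data": {"increments": [{"dp":[0,0,0.6],"spin":0,"fingers":1},{"dp":[0,0,0.7],"spin":0,"fingers":1},{"dp":[0,0,0.68],"spin":0,"fingers":1},{"dp":[0,0,0],"spin":0,"fingers":1},{"dp":[0,0,0],"spin":0,"fingers":1},{"dp":[0,0,0],"spin":0,"fingers":1}]}}

```text
time: 23.95
ee_pos: [612.0, -220.7, 288.5]
tool_rot: [0.638, 0.77, -0.0, -0.0]
force: [-0.1, -1.6, -1.8]
width: 24.7
```

Run:
```python
from h import *
x,y=rl(-81.7,30);go(x,y,134.5,10.6);print(loc(env.read_state()['ee_pos']))
```

```text
after spin 0.02 units (0.1deg): dp [ 4.17  0.01 -0.04]
now g [ 611.9 -220.6  133.5] ty 10.7 J6 -0.72 dp no spin [ 4.17  0.02 -0.04] w 24.660293237995116 F [-0.1 -1.6 -1.8] t 23.95
[np.float64(-186.1), np.float64(30.2)]
```

Call:
{"op": "apply_moves", "data": {"increments": [{"dp":[0.52,0,0],"spin":0,"fingers":1},{"dp":[0.52,0,0],"spin":0,"fingers":1},{"dp":[0.52,0,0],"spin":0,"fingers":1},{"dp":[0.52,0,0],"spin":0,"fingers":1},{"dp":[0.52,0,0],"spin":0,"fingers":1},{"dp":[0.52,0,0],"spin":0,"fingers":1},{"dp":[0.52,0,0],"spin":0,"fingers":1},{"dp":[0.53,0,0],"spin":0,"fingers":1}]}}

```text
time: 24.62
ee_pos: [592.7, -117.2, 288.7]
tool_rot: [0.638, 0.77, -0.0, 0.0]
force: [-0.3, -0.3, -1.8]
width: 25.2
```

Call:
{"op": "apply_moves", "data": {"increments": [{"dp":[0.09,0,0],"spin":1,"fingers":1},{"dp":[0.09,0,0],"spin":1,"fingers":1},{"dp":[0.09,0,0],"spin":1,"fingers":1},{"dp":[0.09,0,0],"spin":1,"fingers":1},{"dp":[0.09,0,0],"spin":1,"fingers":1},{"dp":[0.09,0,0],"spin":1,"fingers":1},{"dp":[0.09,0,0],"spin":1,"fingers":1},{"dp":[0.09,0,0],"spin":1,"fingers":1},{"dp":[0.09,0,0],"spin":1,"fingers":1},{"dp":[0.09,0,0],"spin":1,"fingers":1}]}}

```text
time: 25.45
ee_pos: [597.3, -96.4, 288.7]
tool_rot: [0.905, 0.426, -0.0, -0.0]
force: [0.1, -0.3, -1.4]
width: 25.0
```

Run:
```python
from h import *
s=env.read_state();print(loc(s['ee_pos']),s['ft_torque'])
x,y=rl(-27.5,-21);go(x,y,134.5,10.6-50)
```

```text
[np.float64(-61.3), np.float64(21.7)] [-0.04355786  0.03884425 -0.02903054]
after spin -0.03 units (-0.2deg): dp [ 2.18  0.06 -0.03]
now g [597.3 -96.4 133.7] ty -39.6 J6 0.33 dp no spin [ 2.18  0.06 -0.03] w 25.04833056510214 F [ 0.1 -0.3 -1.4] t 25.45
```

Call:
{"op": "apply_moves", "data": {"increments": [{"dp":[0.54,0.02,0],"spin":0,"fingers":1},{"dp":[0.54,0.02,0],"spin":0,"fingers":1},{"dp":[0.54,0.02,0],"spin":0,"fingers":1},{"dp":[0.55,0,0],"spin":0,"fingers":1},{"dp":[0.09,0,0],"spin":-1,"fingers":1},{"dp":[0.09,0,0],"spin":-1,"fingers":1},{"dp":[0.09,0,0],"spin":-1,"fingers":1},{"dp":[0.09,0,0],"spin":-1,"fingers":1},{"dp":[0.09,0,0],"spin":-1,"fingers":1},{"dp":[0.09,0,0],"spin":-1,"fingers":1},{"dp":[0.09,0,0],"spin":-1,"fingers":1},{"dp":[0.09,0,0],"spin":-1,"fingers":1}]}}

```text
time: 26.45
ee_pos: [640.3, -38.7, 288.6]
tool_rot: [0.701, 0.713, 0.0, -0.0]
force: [-0.2, 0.8, -1.4]
width: 25.1
```

Call:
{"op": "apply_moves", "data": {"increments": [{"dp":[0.09,0,0],"spin":-1,"fingers":1},{"dp":[0.09,0,0],"spin":-1,"fingers":1},{"dp":[0.5,-0.03,0],"spin":0,"fingers":1},{"dp":[0.5,0,0],"spin":0,"fingers":1},{"dp":[0.5,0,0],"spin":0,"fingers":1},{"dp":[0.5,0,0],"spin":0,"fingers":1},{"dp":[0.5,0,0],"spin":0,"fingers":1},{"dp":[0.5,0,0],"spin":0,"fingers":1},{"dp":[0.2,0,0],"spin":0,"fingers":1},{"dp":[0,0,0.2],"spin":0,"fingers":1},{"dp":[0,0,0],"spin":0,"fingers":1},{"dp":[0,0,0],"spin":0,"fingers":1}]}}

```text
time: 27.45
ee_pos: [623.6, 42.6, 283.1]
tool_rot: [0.639, 0.77, -0.0, -0.0]
force: [0.8, 0.5, -1.6]
width: 25.3
```

Run:
```python
from h import *
s=env.read_state();print(loc(s['ee_pos']),s['ft_torque'])
x,y=rl(83,-29.5);go(x,y,128,10.6)
```

```text
[np.float64(70.6), np.float64(-29.7)] [-0.02271845  0.06286808 -0.01812718]
after spin 0.01 units (0.0deg): dp [ 0.5 -0.   0. ]
now g [623.5  42.6 128.1] ty 10.6 J6 -0.31 dp no spin [ 0.5 -0.   0. ] w 25.30447891636666 F [ 0.8  0.5 -1.6] t 27.45
```

Call:
{"op": "apply_moves", "data": {"increments": [{"dp":[0.12,0,0],"spin":0,"fingers":1},{"dp":[0.12,0,0],"spin":0,"fingers":1},{"dp":[0.1,0,0],"spin":0,"fingers":1},{"dp":[0.08,0,0],"spin":0,"fingers":1},{"dp":[0.06,0,0],"spin":0,"fingers":1},{"dp":[0,0,0],"spin":0,"fingers":1}]}}

```text
time: 27.95
ee_pos: [621.5, 55.2, 283.7]
tool_rot: [0.638, 0.77, 0.0, -0.0]
force: [0.5, -0.5, -1.6]
width: 25.3
```

Run:
```python
from h import *
s=env.read_state();print(loc(s['ee_pos']),s['ft_torque'],s['force'])
```

```text
[np.float64(83.3), np.float64(-29.9)] [0.01282749 0.00980945 0.00906136] [ 0.46485381 -0.49065199 -1.63697856]
```

Call:
{"op": "apply_moves", "data": {"increments": [{"dp":[0.05,0,0],"spin":0,"fingers":1},{"dp":[0,0,0],"spin":0,"fingers":1}]}}

```text
time: 28.12
ee_pos: [621.3, 55.9, 283.8]
tool_rot: [0.638, 0.77, -0.0, 0.0]
force: [0.6, -1.3, -1.7]
width: 25.2
```

Run:
```python
from h import *
s=env.read_state();print(loc(s['ee_pos']),s['ft_torque'],s['force'])
```

```text
[np.float64(84.1), np.float64(-29.9)] [-0.22194611 -0.04747234 -0.02349721] [ 0.64960095 -1.34172521 -1.69308146]
```

Call:
{"op": "apply_moves", "data": {"increments": [{"dp":[0,0,0.02],"spin":0,"fingers":0.3},{"dp":[0,0,0],"spin":0,"fingers":-0.2},{"dp":[0,0,0],"spin":0,"fingers":-0.4},{"dp":[0,0,0],"spin":0,"fingers":-0.4},{"dp":[0,0,0],"spin":0,"fingers":-0.4},{"dp":[0,0,-0.6],"spin":0,"fingers":-0.4},{"dp":[0,0,-0.8],"spin":0,"fingers":-0.4},{"dp":[0,0,-0.8],"spin":0,"fingers":-0.4},{"dp":[0,0,-0.8],"spin":0,"fingers":-0.4},{"dp":[0,0,0],"spin":0,"fingers":-0.6}]}}

```text
time: 28.95
ee_pos: [622.6, 56.0, 363.5]
tool_rot: [0.638, 0.77, 0.002, 0.004]
force: [1.0, 0.4, 1.9]
width: 68.0
```

Run:
```python
from h import *
c,im=snap('wrist','w11.png'); s=env.read_state();print(s['time'])
# carriers still standing, scene check
c,im=snap('scene','sc11.png'); m=(im.max(2)<32).astype(np.uint8)
nn,l,st,ce=cv2.connectedComponentsWithStats(m)
for i in range(1,nn):
    X=onz(c,[ce[i]],80)[0]
    if 20<st[i,4]<400 and X[0]>350 and -400<X[1]<150: print(st[i],X.round())
```

```text
29.0
[181 164   6  11  38] [ 451. -156.   80.]
[125 178   7  12  54] [ 461. -310.   80.]
```

Call:
{"op": "apply_moves", "data": {"increments": [{"dp":[-0.71,-0.833,0],"spin":0,"fingers":-0.6},{"dp":[-0.71,-0.833,0],"spin":0,"fingers":-0.6},{"dp":[-0.71,-0.833,0],"spin":0,"fingers":-0.6},{"dp":[-0.71,-0.833,0],"spin":0,"fingers":-0.6},{"dp":[-0.71,-0.833,0],"spin":0,"fingers":-0.6},{"dp":[-0.71,-0.833,0],"spin":0,"fingers":-0.6},{"dp":[-0.71,-0.833,0.3],"spin":0,"fingers":-0.6},{"dp":[-0.71,-0.833,0.3],"spin":0,"fingers":-0.6},{"dp":[-0.71,-0.833,0.4],"spin":0,"fingers":-0.6},{"dp":[-0.71,-0.833,0.4],"spin":0,"fingers":-0.6},{"dp":[0,0,0],"spin":0,"fingers":-0.6},{"dp":[0,0,0],"spin":0,"fingers":-0.6}]}}

```text
time: 30.05
ee_pos: [448.4, -157.2, 321.3]
tool_rot: [0.639, 0.769, -0.0, -0.002]
force: [0.1, 0.9, 0.6]
width: 68.2
```

Run:
```python
from h import *
go(449,-157,167,10.6)
c,im=look('w12.png')
w=cv2.imread('pics/w11.png'); A=np.hstack([w[100:300,150:350],im[100:300,150:350,::-1]])
cv2.imwrite('pics/v12.png',cv2.convertScaleAbs(cv2.resize(A,None,fx=2,fy=2),alpha=1.6))
```

```text
after spin -0.02 units (-0.1deg): dp [-0.01  0.04 -0.03]
now g [ 447.9 -156.8  166.3] ty 10.5 J6 -0.78 dp no spin [-0.01  0.04 -0.03] w 68.16729233568631 F [0.1 0.9 0.6] t 30.05
px [[258, 176], [274, 193], [271, 223], [238, 227], [233, 194], [244, 178]]
 X [[445.0, -127.0], [458.0, -137.0], [460.0, -159.0], [438.0, -166.0], [431.0, -143.0], [436.0, -130.0]]  len [16. 22. 24. 25. 14. 10.]  ang [143.  96.  18. 108.  66.  19.]
px [[443, 0], [434, 87], [429, 87], [438, 1]]
 X [[534.0, 1.0], [544.0, -49.0], [541.0, -50.0], [531.0, -1.0]]  len [51.  3. 50.  3.]  ang [101.  12. 101.  24.]
```

View pics/v12.png

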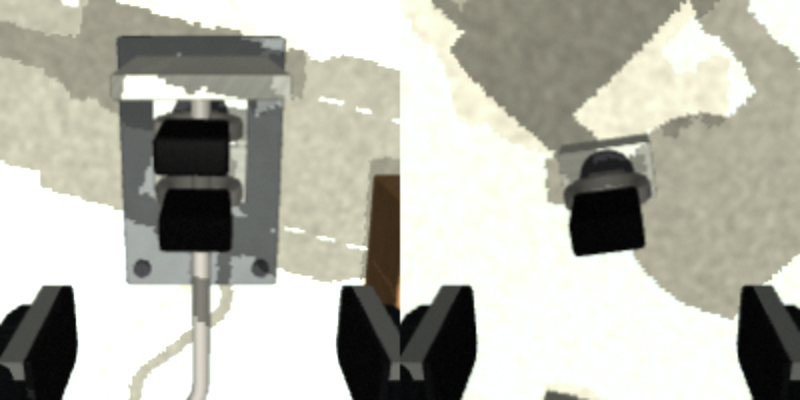

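Two hang packed (left half). The third carrier is under the tool, yawed about 18° (right half). I'll grip it.

Call:
{"op": "apply_moves", "data": {"increments": [{"dp":[0.04,-0.03,0],"spin":-0.75,"fingers":-0.6},{"dp":[0,0,0.65],"spin":-0.75,"fingers":-0.6},{"dp":[0,0,0.65],"spin":0,"fingers":-0.6},{"dp":[0,0,0.65],"spin":0,"fingers":-0.6},{"dp":[0,0,0.65],"spin":0,"fingers":-0.6},{"dp":[0,0,0.67],"spin":0,"fingers":-0.6},{"dp":[0,0,0],"spin":0,"fingers":0.2},{"dp":[0,0,0],"spin":0,"fingers":1},{"dp":[0,0,0],"spin":0,"fingers":1},{"dp":[0,0,0],"spin":0,"fingers":1},{"dp":[0,0,0],"spin":0,"fingers":1},{"dp":[0,0,0],"spin":0,"fingers":1}]}}

```text
time: 31.1
ee_pos: [449.2, -156.3, 242.6]
tool_rot: [0.587, 0.81, 0.0, 0.001]
force: [0.8, 0.9, 2.6]
width: 25.3
```

Call:
{"op": "apply_moves", "data": {"increments": [{"dp":[0,0,0],"spin":0,"fingers":1},{"dp":[0,0,-0.5],"spin":0,"fingers":1},{"dp":[0,0,-0.8],"spin":0,"fingers":1},{"dp":[0,0,-0.9],"spin":0,"fingers":1},{"dp":[0,0,-0.9],"spin":0,"fingers":1},{"dp":[0,0,-0.9],"spin":0.75,"fingers":1},{"dp":[0,0,-0.9],"spin":0.75,"fingers":1},{"dp":[0,0,0],"spin":0,"fingers":1},{"dp":[0,0,0],"spin":0,"fingers":1}]}}

```text
time: 31.85
ee_pos: [448.7, -156.3, 364.6]
tool_rot: [0.638, 0.77, 0.0, 0.001]
force: [-0.3, 0.2, -1.9]
width: 25.0
```

Run:
```python
from h import *
x,y=rl(-187,30);go(x,y,208,10.6)
```

```text
after spin 0.03 units (0.1deg): dp [-3.76  5.94  0.08]
now g [ 449.  -156.5  209.6] ty 10.7 J6 -0.78 dp no spin [-3.77  5.94  0.08] w 25.032976573658285 F [-0.3  0.2 -1.9] t 31.85
```

Call:
{"op": "apply_moves", "data": {"increments": [{"dp":[-0.47,0.742,0],"spin":0,"fingers":1},{"dp":[-0.47,0.742,0],"spin":0,"fingers":1},{"dp":[-0.47,0.742,0],"spin":0,"fingers":1},{"dp":[-0.47,0.742,0],"spin":0,"fingers":1},{"dp":[-0.47,0.742,0],"spin":0,"fingers":1},{"dp":[-0.47,0.742,0],"spin":0,"fingers":1},{"dp":[-0.47,0.742,0],"spin":0,"fingers":1},{"dp":[-0.47,0.742,0],"spin":0,"fingers":1},{"dp":[0,0,0.5],"spin":0,"fingers":1},{"dp":[0,0,0.5],"spin":0,"fingers":1},{"dp":[0,0,0.6],"spin":0,"fingers":1},{"dp":[0,0,0.7],"spin":0,"fingers":1}]}}

```text
time: 32.85
ee_pos: [610.6, -220.4, 303.3]
tool_rot: [0.638, 0.77, -0.0, -0.002]
force: [0.2, -0.4, -2.1]
width: 25.0
```

Call:
{"op": "apply_moves", "data": {"increments": [{"dp":[0,0,0.66],"spin":0,"fingers":1},{"dp":[0,0,0],"spin":0,"fingers":1},{"dp":[0,0,0],"spin":0,"fingers":1},{"dp":[0,0,0],"spin":0,"fingers":1}]}}

```text
time: 33.18
ee_pos: [611.4, -220.8, 289.8]
tool_rot: [0.638, 0.77, -0.0, -0.0]
force: [-0.5, -0.3, -2.8]
width: 24.9
```

Run:
```python
from h import *
x,y=rl(-81.7,30);go(x,y,135.5,10.6);print(loc(env.read_state()['ee_pos']))
```

```text
after spin 0.02 units (0.1deg): dp [ 4.17  0.04 -0.03]
now g [ 611.3 -220.8  134.8] ty 10.7 J6 -0.72 dp no spin [ 4.17  0.04 -0.03] w 24.909609986176065 F [-0.5 -0.3 -2.8] t 33.1833
[np.float64(-186.1), np.float64(30.8)]
```

Call:
{"op": "apply_moves", "data": {"increments": [{"dp":[0.52,0.04,0],"spin":0,"fingers":1},{"dp":[0.52,0,0],"spin":0,"fingers":1},{"dp":[0.52,0,0],"spin":0,"fingers":1},{"dp":[0.52,0,0],"spin":0,"fingers":1},{"dp":[0.52,0,0],"spin":0,"fingers":1},{"dp":[0.52,0,0],"spin":0,"fingers":1},{"dp":[0.52,0,0],"spin":0,"fingers":1},{"dp":[0.53,0,0],"spin":0,"fingers":1}]}}

```text
time: 33.85
ee_pos: [593.2, -116.9, 290.0]
tool_rot: [0.638, 0.77, -0.0, 0.0]
force: [0.2, -0.2, -1.8]
width: 25.3
```

Call:
{"op": "apply_moves", "data": {"increments": [{"dp":[0.09,0,0],"spin":1,"fingers":1},{"dp":[0.09,0,0],"spin":1,"fingers":1},{"dp":[0.09,0,0],"spin":1,"fingers":1},{"dp":[0.09,0,0],"spin":1,"fingers":1},{"dp":[0.09,0,0],"spin":1,"fingers":1},{"dp":[0.09,0,0],"spin":1,"fingers":1},{"dp":[0.09,0,0],"spin":1,"fingers":1},{"dp":[0.09,0,0],"spin":1,"fingers":1},{"dp":[0.09,0,0],"spin":1,"fingers":1},{"dp":[0.09,0,0],"spin":1,"fingers":1}]}}

```text
time: 34.68
ee_pos: [597.9, -96.2, 289.9]
tool_rot: [0.905, 0.426, -0.0, -0.0]
force: [0.5, 0.0, -2.9]
width: 24.7
```

Run:
```python
from h import *
s=env.read_state();print(loc(s['ee_pos']),s['ft_torque'])
x,y=rl(-27.5,-21);go(x,y,135,10.6-50)
```

```text
[np.float64(-61.1), np.float64(21.1)] [-0.0247694   0.01093961  0.01909565]
after spin -0.04 units (-0.2deg): dp [ 2.15  0.05 -0.  ]
now g [597.9 -96.1 134.9] ty -39.6 J6 0.33 dp no spin [ 2.16  0.05 -0.  ] w 24.747738575272816 F [ 0.5  0.  -2.9] t 34.6833
```

Call:
{"op": "apply_moves", "data": {"increments": [{"dp":[0.54,0.01,0],"spin":0,"fingers":1},{"dp":[0.54,0.01,0],"spin":0,"fingers":1},{"dp":[0.54,0.02,0],"spin":0,"fingers":1},{"dp":[0.54,0,0],"spin":0,"fingers":1},{"dp":[0.09,0,0],"spin":-1,"fingers":1},{"dp":[0.09,0,0],"spin":-1,"fingers":1},{"dp":[0.09,0,0],"spin":-1,"fingers":1},{"dp":[0.09,0,0],"spin":-1,"fingers":1},{"dp":[0.09,0,0],"spin":-1,"fingers":1},{"dp":[0.09,0,0],"spin":-1,"fingers":1},{"dp":[0.09,0,0],"spin":-1,"fingers":1},{"dp":[0.09,0,0],"spin":-1,"fingers":1}]}}

```text
time: 35.68
ee_pos: [640.3, -38.2, 289.8]
tool_rot: [0.701, 0.713, 0.0, -0.0]
force: [0.3, -0.0, -2.6]
width: 25.3
```

Call:
{"op": "apply_moves", "data": {"increments": [{"dp":[0.09,0,0],"spin":-1,"fingers":1},{"dp":[0.09,0,0],"spin":-1,"fingers":1},{"dp":[0.5,-0.03,0],"spin":0,"fingers":1},{"dp":[0.5,0,0],"spin":0,"fingers":1},{"dp":[0.5,0,0],"spin":0,"fingers":1},{"dp":[0.5,0,0],"spin":0,"fingers":1},{"dp":[0.1,0,0],"spin":0,"fingers":1},{"dp":[0,0,0.22],"spin":0,"fingers":1},{"dp":[0,0,0],"spin":0,"fingers":1},{"dp":[0,0,0],"spin":0,"fingers":1}]}}

```text
time: 36.52
ee_pos: [628.7, 16.1, 283.9]
tool_rot: [0.639, 0.77, -0.0, -0.0]
force: [0.1, 0.4, -2.4]
width: 25.2
```

Run:
```python
from h import *
s=env.read_state();print(loc(s['ee_pos']),s['ft_torque'])
x,y=rl(56,-29.8);go(x,y,128.6,10.6)
```

```text
[np.float64(43.5), np.float64(-29.9)] [-0.00635539  0.05089221  0.02202129]
after spin 0.01 units (0.0deg): dp [0.5  0.   0.01]
now g [628.6  16.1 128.9] ty 10.6 J6 -0.35 dp no spin [0.5  0.   0.01] w 25.23900436393464 F [ 0.1  0.4 -2.4] t 36.5167
```

Call:
{"op": "apply_moves", "data": {"increments": [{"dp":[0.12,0,0],"spin":0,"fingers":1},{"dp":[0.12,0,0],"spin":0,"fingers":1},{"dp":[0.1,0,0],"spin":0,"fingers":1},{"dp":[0.08,0,0],"spin":0,"fingers":1},{"dp":[0.06,0,0],"spin":0,"fingers":1},{"dp":[0.05,0,0],"spin":0,"fingers":1},{"dp":[0,0,0],"spin":0,"fingers":1}]}}

```text
time: 37.1
ee_pos: [626.5, 28.8, 284.7]
tool_rot: [0.638, 0.77, -0.001, 0.001]
force: [0.1, -4.6, -2.1]
width: 25.0
```

Run:
```python
from h import *
s=env.read_state();print(loc(s['ee_pos']),s['ft_torque'],s['force'])
```

```text
[np.float64(56.4), np.float64(-30.0)] [-1.08215348 -0.05012641  0.02243655] [ 0.14406829 -4.57178324 -2.12445565]
```

Call:
{"op": "apply_moves", "data": {"increments": [{"dp":[0,0,0.02],"spin":0,"fingers":0.3},{"dp":[0,0,0],"spin":0,"fingers":-0.2},{"dp":[0,0,0],"spin":0,"fingers":-0.4},{"dp":[0,0,0],"spin":0,"fingers":-0.4},{"dp":[0,0,0],"spin":0,"fingers":-0.4},{"dp":[0,0,-0.6],"spin":0,"fingers":-0.4},{"dp":[0,0,-0.8],"spin":0,"fingers":-0.4},{"dp":[0,0,-0.8],"spin":0,"fingers":-0.4},{"dp":[0,0,-0.8],"spin":0,"fingers":-0.4},{"dp":[0,0,0],"spin":0,"fingers":-0.6}]}}

```text
time: 37.93
ee_pos: [627.7, 29.4, 364.3]
tool_rot: [0.638, 0.77, 0.002, 0.004]
force: [0.8, -0.5, 0.6]
width: 68.2
```

Run:
```python
from h import *
c,im=snap('wrist','w13.png')
c,im=snap('scene','sc13.png'); m=(im.max(2)<32).astype(np.uint8)
nn,l,st,ce=cv2.connectedComponentsWithStats(m)
for i in range(1,nn):
    X=onz(c,[ce[i]],80)[0]
    if 20<st[i,4]<400 and X[0]>350 and -400<X[1]<150: print(st[i],X.round())
go(459,-311,167,10.6)
```

```text
[125 178   7  12  54] [ 461. -310.   80.]
[262 192   8  14  83] [603.  37.  80.]
after spin 0.01 units (0.1deg): dp [-12.15  -9.11   1.5 ]
now g [626.9  29.5 204.7] ty 10.7 J6 -0.33 dp no spin [-12.14  -9.12   1.5 ] w 68.15669068183907 F [-0.3 -0.5 -0.8] t 38.0333
```

Call:
{"op": "apply_moves", "data": {"increments": [{"dp":[-0.867,-0.65,0],"spin":0,"fingers":-0.6},{"dp":[-0.867,-0.65,0],"spin":0,"fingers":-0.6},{"dp":[-0.867,-0.65,0],"spin":0,"fingers":-0.6},{"dp":[-0.867,-0.65,0],"spin":0,"fingers":-0.6},{"dp":[-0.867,-0.65,0],"spin":0,"fingers":-0.6},{"dp":[-0.867,-0.65,0],"spin":0,"fingers":-0.6},{"dp":[-0.867,-0.65,0],"spin":0,"fingers":-0.6},{"dp":[-0.867,-0.65,0],"spin":0,"fingers":-0.6},{"dp":[-0.867,-0.65,0],"spin":0,"fingers":-0.6},{"dp":[-0.867,-0.65,0],"spin":0,"fingers":-0.6},{"dp":[-0.867,-0.65,0],"spin":0,"fingers":-0.6},{"dp":[-0.867,-0.65,0],"spin":0,"fingers":-0.6}]}}

```text
time: 39.03
ee_pos: [481.7, -262.9, 357.0]
tool_rot: [0.638, 0.77, 0.0, -0.002]
force: [1.0, -0.6, -0.3]
width: 68.5
```

Call:
{"op": "apply_moves", "data": {"increments": [{"dp":[-0.867,-0.65,0.7],"spin":0,"fingers":-0.6},{"dp":[-0.867,-0.65,0.8],"spin":0,"fingers":-0.6},{"dp":[0,0,0],"spin":0,"fingers":-0.6},{"dp":[0,0,0],"spin":0,"fingers":-0.6},{"dp":[0,0,0],"spin":0,"fingers":-0.6}]}}

```text
time: 39.45
ee_pos: [458.9, -310.3, 320.5]
tool_rot: [0.638, 0.77, 0.0, -0.001]
force: [-0.3, -0.0, 1.8]
width: 68.1
```

Run:
```python
from h import *
go(459,-311,167,10.6)
c,im=look('w14.png')
w=cv2.imread('pics/w13.png'); A=np.hstack([w[100:300,150:350],im[100:300,150:350,::-1]])
cv2.imwrite('pics/v14.png',cv2.convertScaleAbs(cv2.resize(A,None,fx=2,fy=2),alpha=1.6))
```

```text
after spin 0.01 units (0.0deg): dp [-0.04  0.   -0.06]
now g [ 458.7 -310.1  165.5] ty 10.6 J6 -1.00 dp no spin [-0.04  0.   -0.06] w 68.09017941955233 F [-0.3 -0.   1.8] t 39.45
px [[450, 227], [415, 249], [409, 248], [422, 228], [431, 224]]
 X [[601.0, -291.0], [581.0, -313.0], [576.0, -313.0], [580.0, -296.0], [585.0, -292.0]]  len [30.  5. 17.  7. 15.]  ang [47.  0. 77. 37.  1.]
px [[248, 176], [259, 177], [273, 200], [265, 230], [233, 221], [232, 190]]
 X [[449.0, -282.0], [457.0, -281.0], [469.0, -295.0], [468.0, -318.0], [445.0, -315.0], [440.0, -293.0]]  len [ 7. 19. 23. 24. 23. 15.]  ang [  5. 132.  88. 174. 101.  52.]
```

View pics/v14.png

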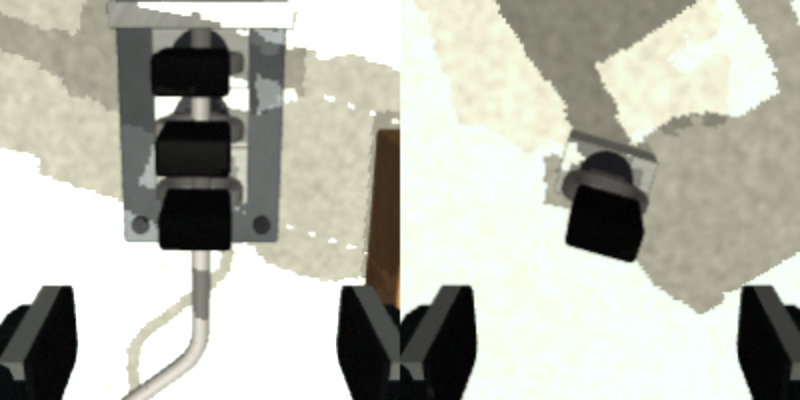

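Three hang packed (left half). The last carrier is turned about -6° under the tool (right half). I'll grip it.

Call:
{"op": "apply_moves", "data": {"increments": [{"dp":[0,0,0],"spin":0.83,"fingers":-0.6},{"dp":[0,0,0],"spin":0.83,"fingers":-0.6},{"dp":[0,0,0],"spin":0.83,"fingers":-0.6},{"dp":[0.02,-0.06,0.2],"spin":0.83,"fingers":-0.6},{"dp":[0,0,0.6],"spin":0,"fingers":-0.6},{"dp":[0,0,0.65],"spin":0,"fingers":-0.6},{"dp":[0,0,0.65],"spin":0,"fingers":-0.6},{"dp":[0,0,0.65],"spin":0,"fingers":-0.6},{"dp":[0,0,0.5],"spin":0,"fingers":-0.6},{"dp":[0,0,0],"spin":0,"fingers":0.2},{"dp":[0,0,0],"spin":0,"fingers":1},{"dp":[0,0,0],"spin":0,"fingers":1}]}}

```text
time: 40.5
ee_pos: [458.1, -310.4, 241.4]
tool_rot: [0.743, 0.67, 0.0, 0.001]
force: [1.1, 0.0, 0.3]
width: 33.0
```

Call:
{"op": "apply_moves", "data": {"increments": [{"dp":[0,0,0],"spin":0,"fingers":1},{"dp":[0,0,0],"spin":0,"fingers":1},{"dp":[0,0,0],"spin":0,"fingers":1},{"dp":[0,0,0],"spin":0,"fingers":1}]}}

```text
time: 40.83
ee_pos: [457.9, -310.8, 241.7]
tool_rot: [0.743, 0.67, 0.0, 0.001]
force: [-1.1, 1.2, 5.4]
width: 25.7
```

Call:
{"op": "apply_moves", "data": {"increments": [{"dp":[0,0,-0.5],"spin":0,"fingers":1},{"dp":[0,0,-0.8],"spin":0,"fingers":1},{"dp":[0,0,-0.9],"spin":0,"fingers":1},{"dp":[0,0,-0.9],"spin":-0.83,"fingers":1},{"dp":[0,0,-0.9],"spin":-0.83,"fingers":1},{"dp":[0,0,-0.9],"spin":-0.83,"fingers":1},{"dp":[0,0,0],"spin":-0.83,"fingers":1},{"dp":[0,0,0],"spin":0,"fingers":1},{"dp":[0,0,0],"spin":0,"fingers":1}]}}

```text
time: 41.58
ee_pos: [457.2, -310.0, 362.5]
tool_rot: [0.639, 0.769, 0.0, -0.0]
force: [0.3, 0.2, -3.5]
width: 25.3
```

Run:
```python
from h import *
x,y=rl(-187,30);go(x,y,208,10.6)
```

```text
after spin -0.01 units (-0.1deg): dp [ 2.33  6.75 -0.02]
now g [ 457.1 -309.9  207.5] ty 10.5 J6 -1.00 dp no spin [ 2.34  6.75 -0.02] w 25.317717747425522 F [ 0.3  0.2 -3.5] t 41.5833
```

Call:
{"op": "apply_moves", "data": {"increments": [{"dp":[0.26,0.75,0],"spin":0,"fingers":1},{"dp":[0.26,0.75,0],"spin":0,"fingers":1},{"dp":[0.26,0.75,0],"spin":0,"fingers":1},{"dp":[0.26,0.75,0],"spin":0,"fingers":1},{"dp":[0.26,0.75,0],"spin":0,"fingers":1},{"dp":[0.26,0.75,0],"spin":0,"fingers":1},{"dp":[0.26,0.75,0],"spin":0,"fingers":1},{"dp":[0.26,0.75,0],"spin":0,"fingers":1},{"dp":[0.26,0.75,0],"spin":0,"fingers":1},{"dp":[0,0,0.5],"spin":0,"fingers":1},{"dp":[0,0,0.6],"spin":0,"fingers":1},{"dp":[0,0,0.6],"spin":0,"fingers":1}]}}

```text
time: 42.58
ee_pos: [612.1, -221.2, 318.0]
tool_rot: [0.639, 0.769, -0.0, -0.001]
force: [-0.4, 1.1, -2.3]
width: 25.0
```

Call:
{"op": "apply_moves", "data": {"increments": [{"dp":[0,0,0.6],"spin":0,"fingers":1},{"dp":[0,0,0.62],"spin":0,"fingers":1},{"dp":[0,0,0],"spin":0,"fingers":1},{"dp":[0,0,0],"spin":0,"fingers":1},{"dp":[0,0,0],"spin":0,"fingers":1}]}}

```text
time: 43.0
ee_pos: [612.4, -221.8, 289.9]
tool_rot: [0.639, 0.769, -0.0, -0.0]
force: [-0.3, -0.5, -0.8]
width: 25.1
```

Run:
```python
from h import *
x,y=rl(-81.7,30);go(x,y,134.5,10.6);print(loc(env.read_state()['ee_pos']))
```

```text
after spin 0.00 units (0.0deg): dp [4.22 0.   0.02]
now g [ 612.3 -221.8  134.9] ty 10.6 J6 -0.72 dp no spin [4.22 0.   0.02] w 25.05404455000075 F [-0.3 -0.5 -0.8] t 43.0
[np.float64(-187.3), np.float64(30.0)]
```

Call:
{"op": "apply_moves", "data": {"increments": [{"dp":[0.52,0,0],"spin":0,"fingers":1},{"dp":[0.52,0,0],"spin":0,"fingers":1},{"dp":[0.53,0,0],"spin":0,"fingers":1},{"dp":[0.53,0,0],"spin":0,"fingers":1},{"dp":[0.53,0,0],"spin":0,"fingers":1},{"dp":[0.53,0,0],"spin":0,"fingers":1},{"dp":[0.53,0,0],"spin":0,"fingers":1},{"dp":[0.53,0,0],"spin":0,"fingers":1}]}}

```text
time: 43.67
ee_pos: [592.7, -116.4, 289.8]
tool_rot: [0.638, 0.77, -0.0, 0.0]
force: [-0.0, -0.2, -1.5]
width: 25.2
```

Call:
{"op": "apply_moves", "data": {"increments": [{"dp":[0.09,0,0],"spin":1,"fingers":1},{"dp":[0.09,0,0],"spin":1,"fingers":1},{"dp":[0.09,0,0],"spin":1,"fingers":1},{"dp":[0.09,0,0],"spin":1,"fingers":1},{"dp":[0.09,0,0],"spin":1,"fingers":1},{"dp":[0.09,0,0],"spin":1,"fingers":1},{"dp":[0.09,0,0],"spin":1,"fingers":1},{"dp":[0.09,0,0],"spin":1,"fingers":1},{"dp":[0.09,0,0],"spin":1,"fingers":1},{"dp":[0.09,0,0],"spin":1,"fingers":1}]}}

```text
time: 44.5
ee_pos: [597.3, -95.7, 289.7]
tool_rot: [0.905, 0.426, -0.0, -0.0]
force: [0.1, 0.6, -3.2]
width: 25.2
```

Run:
```python
from h import *
s=env.read_state();print(loc(s['ee_pos']),s['ft_torque'])
x,y=rl(-27.5,-21);go(x,y,134.5,10.6-50)
```

```text
[np.float64(-60.6), np.float64(21.6)] [-0.00404303 -0.00843452  0.0153987 ]
after spin -0.04 units (-0.2deg): dp [2.16 0.08 0.01]
now g [597.3 -95.7 134.7] ty -39.6 J6 0.33 dp no spin [2.16 0.08 0.01] w 25.160201766323762 F [ 0.1  0.6 -3.2] t 44.5
```

Call:
{"op": "apply_moves", "data": {"increments": [{"dp":[0.54,0.02,0],"spin":0,"fingers":1},{"dp":[0.54,0.02,0],"spin":0,"fingers":1},{"dp":[0.54,0.02,0],"spin":0,"fingers":1},{"dp":[0.54,0,0],"spin":0,"fingers":1},{"dp":[0.09,0,0],"spin":-1,"fingers":1},{"dp":[0.09,0,0],"spin":-1,"fingers":1},{"dp":[0.09,0,0],"spin":-1,"fingers":1},{"dp":[0.09,0,0],"spin":-1,"fingers":1},{"dp":[0.09,0,0],"spin":-1,"fingers":1},{"dp":[0.09,0,0],"spin":-1,"fingers":1},{"dp":[0.09,0,0],"spin":-1,"fingers":1},{"dp":[0.09,0,0],"spin":-1,"fingers":1}]}}

```text
time: 45.5
ee_pos: [640.1, -38.1, 289.6]
tool_rot: [0.701, 0.713, 0.0, -0.0]
force: [0.9, 0.6, -3.1]
width: 25.2
```

Call:
{"op": "apply_moves", "data": {"increments": [{"dp":[0.09,0,0],"spin":-1,"fingers":1},{"dp":[0.09,0,0],"spin":-1,"fingers":1},{"dp":[0.4,-0.03,0],"spin":0,"fingers":1},{"dp":[0.4,0,0],"spin":0,"fingers":1},{"dp":[0.2,0,0],"spin":0,"fingers":1},{"dp":[0,0,0.24],"spin":0,"fingers":1},{"dp":[0,0,0],"spin":0,"fingers":1},{"dp":[0,0,0],"spin":0,"fingers":1}]}}

```text
time: 46.17
ee_pos: [633.6, -10.3, 283.1]
tool_rot: [0.638, 0.77, -0.0, -0.0]
force: [1.2, -0.2, -2.5]
width: 25.3
```

Run:
```python
from h import *
s=env.read_state();print(loc(s['ee_pos']),s['ft_torque'])
x,y=rl(28.4,-29.8);go(x,y,128,10.6)
```

```text
[np.float64(16.7), np.float64(-29.8)] [-0.01698135 -0.06690383 -0.00098517]
after spin 0.01 units (0.0deg): dp [0.47 0.   0.01]
now g [633.5 -10.3 128.1] ty 10.6 J6 -0.39 dp no spin [0.47 0.01 0.01] w 25.270462629189772 F [ 1.2 -0.2 -2.5] t 46.1667
```

Call:
{"op": "apply_moves", "data": {"increments": [{"dp":[0.12,0,0],"spin":0,"fingers":1},{"dp":[0.12,0,0],"spin":0,"fingers":1},{"dp":[0.1,0,0],"spin":0,"fingers":1},{"dp":[0.08,0,0],"spin":0,"fingers":1},{"dp":[0.06,0,0],"spin":0,"fingers":1},{"dp":[0.04,0,0],"spin":0,"fingers":1},{"dp":[0,0,0],"spin":0,"fingers":1}]}}

```text
time: 46.75
ee_pos: [631.5, 1.4, 283.9]
tool_rot: [0.638, 0.77, -0.001, 0.001]
force: [-0.6, -5.2, -2.2]
width: 25.0
```

Run:
```python
from h import *
s=env.read_state();print(loc(s['ee_pos']),s['ft_torque'],s['force'])
```

```text
[np.float64(28.6), np.float64(-29.9)] [-1.12271243 -0.12431585 -0.00700692] [-0.62287177 -5.17432764 -2.2136059 ]
```

Call:
{"op": "apply_moves", "data": {"increments": [{"dp":[0,0,0.02],"spin":0,"fingers":0.3},{"dp":[0,0,0],"spin":0,"fingers":-0.2},{"dp":[0,0,0],"spin":0,"fingers":-0.4},{"dp":[0,0,0],"spin":0,"fingers":-0.4},{"dp":[0,0,0],"spin":0,"fingers":-0.4},{"dp":[0,0,-0.6],"spin":0,"fingers":-0.4},{"dp":[0,0,-0.8],"spin":0,"fingers":-0.4},{"dp":[0,0,-0.8],"spin":0,"fingers":-0.4},{"dp":[0,0,-0.8],"spin":0,"fingers":-0.4},{"dp":[0,0,0],"spin":0,"fingers":-0.6},{"dp":[0,0,0],"spin":0,"fingers":-0.6}]}}

```text
time: 47.67
ee_pos: [631.8, 2.3, 359.7]
tool_rot: [0.638, 0.77, 0.001, 0.001]
force: [-0.3, -0.7, -0.6]
width: 68.3
```

Run:
```python
from h import *
c,im=snap('wrist','w15.png')
m=(im.max(2)<45).astype(np.uint8);m[260:]=0
for k in cv2.findContours(m,0,2)[0]:
    if cv2.contourArea(k)>150:
        x,y,w,h=cv2.boundingRect(k); b=onz(c,[(x+w/2,y+h)],139)[0]; print((x,y,w,h),'near top edge local',loc(b))
cv2.imwrite('pics/v15.png',cv2.convertScaleAbs(cv2.resize(im[:300,100:400,::-1],None,fx=2,fy=2),alpha=1.6))
go(522.5,285,165,112.5-51.4)
```

```text
(172, 243, 15, 17) near top edge local [np.float64(-3.6), np.float64(23.3)]
(233, 194, 37, 35) near top edge local [np.float64(21.2), np.float64(-29.3)]
(231, 161, 40, 30) near top edge local [np.float64(48.9), np.float64(-28.9)]
(338, 143, 24, 93) near top edge local [np.float64(15.6), np.float64(-99.4)]
(229, 117, 41, 43) near top edge local [np.float64(70.0), np.float64(-27.9)]
(227, 83, 43, 29) near top edge local [np.float64(100.3), np.float64(-27.4)]
after spin -10.09 units (-50.4deg): dp [9.27 7.79 1.52]
now g [631.3   2.4 202.9] ty 10.7 J6 -0.37 dp no spin [11.91 -2.19  1.52] w 68.36919334561804 F [-0.8  0.9 -0.6] t 47.7167
```

View pics/v15.png

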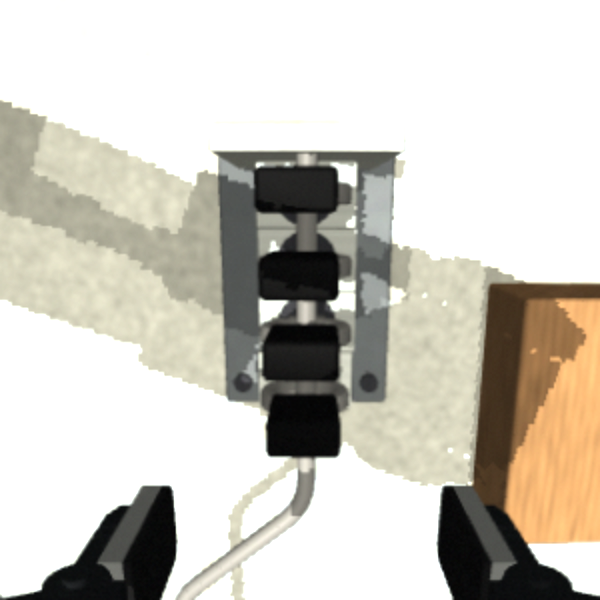

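All four hang packed, with tabs at rows of about 190, 275, 353 and 427 in the crop. Now back to the knob.

Call:
{"op": "apply_moves", "data": {"increments": [{"dp":[0,0,0],"spin":-0.917,"fingers":-0.6},{"dp":[0,0,0],"spin":-0.917,"fingers":-0.6},{"dp":[0,0,0],"spin":-0.917,"fingers":-0.6},{"dp":[0,0,0],"spin":-0.917,"fingers":-0.6},{"dp":[0,0,0],"spin":-0.917,"fingers":-0.6},{"dp":[0,0,0],"spin":-0.917,"fingers":-0.6},{"dp":[0,0,0],"spin":-0.917,"fingers":-0.6},{"dp":[0,0,0],"spin":-0.917,"fingers":-0.6},{"dp":[0,0,0],"spin":-0.917,"fingers":-0.6},{"dp":[0,0,0],"spin":-0.917,"fingers":-0.6},{"dp":[0,0,0],"spin":-0.917,"fingers":-0.6}]}}

```text
time: 48.63
ee_pos: [630.9, 2.4, 355.9]
tool_rot: [0.248, 0.969, -0.0, -0.002]
force: [-0.2, 0.8, -0.2]
width: 68.3
```

Call:
{"op": "apply_moves", "data": {"increments": [{"dp":[0.77,0.65,0],"spin":0,"fingers":-0.6},{"dp":[0.77,0.65,0],"spin":0,"fingers":-0.6},{"dp":[0.77,0.65,0],"spin":0,"fingers":-0.6},{"dp":[0.77,0.65,0],"spin":0,"fingers":-0.6},{"dp":[0.77,0.65,0],"spin":0,"fingers":-0.6},{"dp":[0.77,0.65,0],"spin":0,"fingers":-0.6},{"dp":[0.77,0.65,0],"spin":0,"fingers":-0.6},{"dp":[0.77,0.65,0],"spin":0,"fingers":-0.6},{"dp":[0.77,0.65,0.2],"spin":0,"fingers":-0.6},{"dp":[0.77,0.65,0.4],"spin":0,"fingers":-0.6},{"dp":[0.77,0.65,0.4],"spin":0,"fingers":-0.6},{"dp":[0.77,0.65,0.5],"spin":0,"fingers":-0.6}]}}

```text
time: 49.63
ee_pos: [522.4, 285.7, 318.9]
tool_rot: [0.25, 0.968, -0.0, -0.001]
force: [0.3, -0.1, 0.6]
width: 68.3
```

Call:
{"op": "apply_moves", "data": {"increments": [{"dp":[0,0,0],"spin":0,"fingers":-0.6},{"dp":[0,0,0],"spin":0,"fingers":-0.6},{"dp":[0,0,0],"spin":0,"fingers":-0.6}]}}

```text
time: 49.88
ee_pos: [523.3, 284.2, 319.8]
tool_rot: [0.249, 0.968, -0.001, -0.001]
force: [0.2, -0.6, 0.2]
width: 68.1
```

```bash
cat >> h.py <<'E'
def pointer(f):
    c,im=snap('wrist',f); u,v=proj(c,[[522.5,285,89]])[0].astype(int); p=im[v-40:v+40,u-40:u+40]
    # white pointer line: bright component surrounded by the black bar
    m=(p.min(2)>70).astype(np.uint8); n,l,st,ce=cv2.connectedComponentsWithStats(m)
    for i in range(1,n):
        if 8<st[i,4]<120 and abs(ce[i]-40).max()<28:
            ys,xs=np.where(l==i); q=onz(c,np.c_[xs+u-40,ys+v-40],89)[:,:2]; d=cv2.fitLine(q.astype(np.float32),2,0,.01,.01).ravel()
            print('comp',st[i],q.mean(0).round(1),'ang',round(float(np.degrees(np.arctan2(d[1],d[0])))%180,1),'from axis',np.degrees(np.arctan2(*(q.mean(0)-[522.5,285])[::-1])).round())
E
python3 - <<'E'
from h import *
go(522.5,285,84,112.5-51.4); pointer('w16.png')
E
```

```text
after spin 0.00 units (0.0deg): dp [0.04 0.02 3.23]
now g [523.1 284.1 164.8] ty 61.1 J6 -0.77 dp no spin [0.04 0.02 3.23] w 68.10921200490328 F [ 0.2 -0.6  0.2] t 49.8833
comp [38 18  4 20 72] [512.6 289.3] ang 150.6 from axis 156.0
```

The pointer reads 150.6° against 151° expected, so the knob is still at two clicks. I'll grip and turn three more.

Call:
{"op": "apply_moves", "data": {"increments": [{"dp":[0.04,0.02,0.65],"spin":0,"fingers":-0.5},{"dp":[0,0,0.65],"spin":0,"fingers":-0.3},{"dp":[0,0,0.65],"spin":0,"fingers":-0.2},{"dp":[0,0,0.65],"spin":0,"fingers":-0.2},{"dp":[0,0,0.6],"spin":0,"fingers":-0.2},{"dp":[0,0,0],"spin":0,"fingers":0.4},{"dp":[0,0,0],"spin":0,"fingers":1},{"dp":[0,0,0],"spin":0,"fingers":1},{"dp":[0,0,0],"spin":0,"fingers":1},{"dp":[0,0,0],"spin":0,"fingers":1},{"dp":[0,0,0],"spin":0,"fingers":1},{"dp":[0,0,0],"spin":0,"fingers":1}], "grip_force": 40}}

```text
time: 50.93
ee_pos: [523.3, 284.7, 242.2]
tool_rot: [0.25, 0.968, -0.001, 0.001]
force: [-2.7, -5.5, 1.3]
width: 13.3
```

Call:
{"op": "apply_moves", "data": {"increments": [{"dp":[0,0,0],"spin":0.86,"fingers":1},{"dp":[0,0,0],"spin":0.86,"fingers":1},{"dp":[0,0,0],"spin":0.86,"fingers":1},{"dp":[0,0,0],"spin":0.86,"fingers":1},{"dp":[0,0,0],"spin":0.86,"fingers":1},{"dp":[0,0,0],"spin":0.86,"fingers":1},{"dp":[0,0,0],"spin":0.86,"fingers":1},{"dp":[0,0,0],"spin":0.86,"fingers":1},{"dp":[0,0,0],"spin":0.86,"fingers":1}]}}

```text
time: 51.68
ee_pos: [523.3, 284.7, 242.2]
tool_rot: [0.558, 0.83, -0.001, 0.001]
force: [-1.5, -5.4, 2.0]
width: 13.4
```

Call:
{"op": "apply_moves", "data": {"increments": [{"dp":[0,0,0],"spin":0.86,"fingers":1},{"dp":[0,0,0],"spin":0.86,"fingers":1},{"dp":[0,0,0],"spin":0.86,"fingers":1},{"dp":[0,0,0],"spin":0.86,"fingers":1},{"dp":[0,0,0],"spin":0.86,"fingers":1},{"dp":[0,0,0],"spin":0.86,"fingers":1},{"dp":[0,0,0],"spin":0.86,"fingers":1},{"dp":[0,0,0],"spin":0.86,"fingers":1},{"dp":[0,0,0],"spin":0.86,"fingers":1},{"dp":[0,0,0],"spin":0,"fingers":1},{"dp":[0,0,0],"spin":0,"fingers":1}]}}

```text
time: 52.6
ee_pos: [523.3, 284.6, 242.2]
tool_rot: [0.8, 0.6, -0.0, 0.001]
force: [-0.8, -5.7, 0.8]
width: 13.2
```

Call:
{"op": "apply_moves", "data": {"increments": [{"dp":[0,0,0],"spin":0,"fingers":0.3},{"dp":[0,0,0],"spin":0,"fingers":-0.3},{"dp":[0,0,0],"spin":0,"fingers":-0.5},{"dp":[0,0,0],"spin":0,"fingers":-0.5},{"dp":[0,0,-0.8],"spin":0,"fingers":-0.5},{"dp":[0,0,-0.8],"spin":0,"fingers":-0.5},{"dp":[0,0,-0.8],"spin":0,"fingers":-0.5},{"dp":[0,0,-0.8],"spin":0,"fingers":-0.5},{"dp":[0,0,0],"spin":0,"fingers":-0.5},{"dp":[0,0,0],"spin":0,"fingers":-0.5},{"dp":[0,0,0],"spin":0,"fingers":-0.5}]}}

```text
time: 53.52
ee_pos: [522.5, 285.6, 319.8]
tool_rot: [0.8, 0.6, -0.001, -0.0]
force: [-0.1, 0.1, -0.8]
width: 63.6
```

Run:
```python
from h import *
go(522.5,285,165,112.5-128.6); pointer('w17.png')
print('expect ang',(22.5-128.6)%180)
# rail & bystanders: difference between first and present scene pictures
c,im=snap('scene','scE.png')
a=cv2.imread('pics/scene0.png').astype(int);b=im[:,:,::-1].astype(int)
for n,(u,v) in dict(bottle=(195,408),box=(425,422),disc=(548,358)).items():
    u,v=int(u*.64),int(v*.64);print(n,abs(a-b)[v-25:v+25,u-25:u+25].mean().round(1))
m=(im.max(2)<32).astype(np.uint8); nn,l,st,ce=cv2.connectedComponentsWithStats(m)
for i in range(1,nn):
    X=onz(c,[ce[i]],121)[0]
    if 15<st[i,4]<400 and X[0]>350 and -400<X[1]<150: print(st[i],loc(X))
cv2.imwrite('pics/vE.png',cv2.convertScaleAbs(np.hstack([cv2.resize(im[160:260,160:310,::-1],None,fx=2.6,fy=2.6),cv2.resize(cv2.imread('pics/w17.png')[90:290,110:410],(390,260))]),alpha=2))
```

```text
after spin -0.04 units (-0.2deg): dp [-0.02  0.01 -0.01]
now g [522.3 285.5 164.8] ty -16.3 J6 0.58 dp no spin [-0.02  0.01 -0.01] w 63.580579245576374 F [-0.1  0.1 -0.8] t 53.5167
comp [41 18  2 20 39] [526.  293.9] ang 74.1 from axis 68.0
expect ang 73.9
bottle 4.5
box 3.7
disc 6.6
[272 184  16  18 148] [np.float64(96.3), np.float64(-31.9)]
[262 192   9  14  74] [np.float64(55.7), np.float64(-32.8)]
[253 197   6  13  61] [np.float64(27.9), np.float64(-32.7)]
```

The pointer is at 74.1° (73.9° expected). The tabs read 27.9 and 55.7, plus a merged front pair averaging 96.3 (97 expected). The picture limit is reached, so I'm handing in.

```bash
python3 -c "
from bench import env
print(env.close_job())"
```

```text
the job is handed in; nothing more can be done
None
```

I turned the larger knob to two clicks and hung all four carriers on the rail. I slid each one round both bends until it pressed on the stop plate or the carrier ahead. I then turned the knob three more clicks and handed in at about 53.6 s.

- **Knob:** the pointer read 74.1°, against 73.9° expected for five clicks.
- **Carriers:** the last scene picture put the two rear tabs at x = 27.9 and 55.7 mm. The front two tabs merged into one blob averaging 96.3 mm (97 expected for 83 and 111), so they were not measured separately there. The last wrist view showed all four upright and packed.
- **Other things on the bench:** a difference against the first scene picture showed little change around the bottle, box and disc, and I never touched them.
- **Not done:** my last check image could not be viewed because the 16-picture limit was reached, so the final checks rest on those numbers.

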